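# Hang an inspection mirror on a pipe and hold it so the camera sees the hidden mark

### The job

Take the inspection mirror out of its slotted rack by its handle and hang it gently by its two hooks over the raised copper pipe, straight in front of the small camera's lens and with the glass facing the camera. Then, with the mirror still hooked on the pipe, lean its handle toward the camera until the camera sees the white paint stripe on the back of the brass valve in the middle of the glass, and finish holding the mirror still at that angle: do not let go. Leave the tape roll, the grey cap and the mug where they are.

Things in the scene. Friction and masses are not known exactly. Their poses are not given: they have to be found in the camera images.
- mirror_grip (a point): centre of the mirror's black upright handle: 10 mm thick (own x), 26 mm wide (own y), 58 mm tall (own z, up); grasp it across the 10 mm. The mirror is one rigid piece of about 0.15 kg; from 28 mm below this point down come a steel cross strip (60 mm along own y), two hooks and a plate, whose lower edge is 119 mm below this point
- mirror_hook (a point): point of the mirror 45 mm below the handle's centre: lies on the pipe's axis when it hangs there; it tilts about this point. Own axes as mirror_grip. The two 6 mm wire hooks (own y -27 and +27 mm) open down, 25 mm wide inside, front lip flared to own -x and ending 27 mm below this point. Hung freely, the mirror swings until its glass looks a little upward, so its angle must be held
- mirror_glass (a point): centre of the looking glass (60 x 45 mm), which looks along own -x; 12.6 mm toward own +x and 48 mm below mirror_hook. It is set in a plate 66 mm wide (own y), 52 mm tall, 5 mm thick (own x 13 to 18 mm from mirror_hook) on the hooks' rear legs
- rack_slot (a point): centre of the mouth of the middle slot of the black rack (94 x 88 mm, 42 mm high, fixed). The mirror's plate stands in this slot: 7 mm wide (own x), 74 mm long (own y), 30 mm deep; it may lean by up to 4 degrees. A flat scraper in the slot 28 mm toward own +x reaches 76 mm above the worktop
- pipe_mid (a point): point on the axis of the raised, level copper pipe (15 mm thick, axis 180 mm above the worktop), straight before the camera's lens. The pipe (own y) runs across in front of the robot, own x points level from the camera to the pipe, away from the robot. The pipe is free for 54 mm to either side of this point; clips and posts beyond. The stand is fixed; bottle shelf's front edge overhead: x 0.61, z 0.42
- stripe_mark (a point): centre of the white paint stripe (16 x 4.5 mm) on the back of the brass valve's nut, hidden from the camera by the valve; about 48 mm nearer the camera than the pipe's axis and 118 mm lower. The valve with its lever reaches 92 mm above the worktop
- lens (a point): centre of the camera's lens, 130 mm before the pipe, 115 to 190 mm above the worktop, wide view along own +x; in one upright plane with stripe and pipe_mid. It sees the stripe mid-glass when the glass's normal halves the angle between the directions from the glass's centre to lens and stripe: the mirror then leans 13 to 27 degrees, handle top toward the camera. Post top: 206 mm up
- tape: white tape roll lying flat, 52 mm diameter, 15 mm high, a bystander; origin under its centre
- cap: grey bottle cap lying flat, 69 mm diameter, 24 mm high, a bystander; origin under its centre
- mug: white mug, 80 mm diameter, 95 mm high, a bystander; origin under its middle

How it is judged (in metres and radians):
On the way, in this order (a step that is already met when the one before it is completed fails the run):
1. the mirror is lifted clear of the rack (height (world z) of mirror_hook above 0.135 m), for 0.1 s.
2. the mirror hangs by its hooks over the raised pipe, centred in front of the lens (x of mirror_hook in the frame of pipe_mid between -0.007 and 0.007 m and z of mirror_hook in the frame of pipe_mid between -0.007 and 0.005 m and y of mirror_hook in the frame of pipe_mid between -0.02 and 0.02 m), for 0.2 s.
At the end, for the whole second after the job is handed in: The mirror hangs on the pipe (hook point within 7 mm across it, 5 mm above it, 20 mm along it) square to it within 7 degrees, glass to the camera, leaning within about 4 degrees of the angle at which the lens at its height sees the stripe in mid-glass, and the fingers still hold it (all of step 2 and x of lens in the frame of mirror_glass below -0.1 m and angle between the y axis of mirror_glass and the y axis of pipe_mid, either way round below 0.12 rad and ((height (world z) of lens below 0.1225 m and angle between mirror_glass's own x axis and vertical between 1.032 and 1.178 rad) or (height (world z) of lens between 0.1225 and 0.13 m and angle between mirror_glass's own x axis and vertical between 1.056 and 1.203 rad) or (height (world z) of lens between 0.13 and 0.1375 m and angle between mirror_glass's own x axis and vertical between 1.081 and 1.228 rad) or (height (world z) of lens between 0.1375 and 0.145 m and angle between mirror_glass's own x axis and vertical between 1.106 and 1.253 rad) or (height (world z) of lens between 0.145 and 0.1525 m and angle between mirror_glass's own x axis and vertical between 1.131 and 1.278 rad) or (height (world z) of lens between 0.1525 and 0.16 m and angle between mirror_glass's own x axis and vertical between 1.156 and 1.303 rad) or (height (world z) of lens between 0.16 and 0.1675 m and angle between mirror_glass's own x axis and vertical between 1.181 and 1.327 rad) or (height (world z) of lens between 0.1675 and 0.175 m and angle between mirror_glass's own x axis and vertical between 1.205 and 1.352 rad) or (height (world z) of lens between 0.175 and 0.1825 m and angle between mirror_glass's own x axis and vertical between 1.229 and 1.376 rad) or (height (world z) of lens above 0.1825 m and angle between mirror_glass's own x axis and vertical between 1.252 and 1.399 rad)) and contact force between the fingers and mirror above 0.5 N); the arm keeps its last pose, push and grip.
It fails at once if the mirror is pressed or knocked hard against the stand (over 30 N) (contact force between mirror and stand above 30 N).
It fails at once if the tape roll, the cap or the mug is moved more than 20 mm (distance of any of tape, cap, mug from where it was at the start of the episode above 0.02 m).
It also fails if it takes over 42 s, if anything falls off the work surface, if the arm or the gripper's body presses on something with over 40 N, if the wrist force passes 120 N, or if a joint passes its speed limit or range.

### The arm

A 6-joint arm with a two-finger parallel gripper is mounted at the origin on a cart in front of the work surface, level with it; the furniture and walls round the work are solid. World frame = base frame: x ahead of the robot, y to its left, z up, the work surface at z = 0. Lengths are in m, angles in degrees, forces in N, time in s.
With the tool pointing down it reaches from about 0.4 to 0.825 m from the base axis. Payload 7 kg.
Tool frame: the origin (TCP) lies midway between the tips of the shut fingers; the grasp point (between the pads) lies r.grasp_offset behind it (r.grasp_offset is the distance from the TCP to the grasp point, in m); x points along the fingers, z is the direction in which the jaws open and shut, and the axes are right-handed (so a half turn about x gives the same grasp; the last joint's range is limited). The gripper opens to 88 mm and grips with 3 to 60 N. Pads are 19 mm wide; open, the fingers measure 130 mm over their backs; the gripper's body (78 mm by 193 mm) begins 47 mm behind the grasp point.
Start: joints at [-59.124, 20.546, 0.682, 0, -70.136, -16.507], TCP at [0.167, -0.654, 0.227] pointing down, gripper open.
Joint ranges: [-176.03, 176.03], [-82.01, 121.73], [-58.28, 71.71], [-173.87, 95.51], [-174.79, -0.11], [-173.66, 173.66]. Speed limits (degrees/s): [136.94, 136.94, 172.46, 180, 180, 180].

### API

Orientations are given as [roll, pitch, yaw] about the fixed x, y, z axes, in that order (R = Rz(yaw) Ry(pitch) Rx(roll)).
In Python, from plant import readout, vision, close_job, r gives the robot as it stands.
- The arm moves only by the shell command python3 -m handwheel 'ROWS' [OPENING] [FORCE]. ROWS is JSON, a list that holds one entry, the list of rows, each a list of 4 numbers: the shift along the world's x, y, z in units of 40 mm (1.0 is 40 mm), then the turn about the world's z in units of 5 degrees (1.0 is 5 degrees). In form: [[[tx, ty, tz, roll], ...]]. A call has 1 to 8 rows; each row shifts and turns the pose as measured when the row begins; what a row does not reach is not made up. A row lasts 1/10 s, in which the tool goes at most 50 mm and 8.59 degrees, less where a joint would pass 70% of its speed; a pose out of reach is approached as far as the arm can. A call is refused whole if a number of a shift passes 1 or a number of a turn 1, either way. A call with a gripper value outside its range is refused whole. OPENING is the finger opening in mm, from 0 to 87.6, set as the call begins (- or left out, the last holds). The fingers move at their own pace and stop on an object; FORCE is the grip in N (left out, the last holds). Time passes only in rows, so rows that do not move let the fingers close. It gives the time, the measured TCP pose, the force and the opening at its end, in the units of the state.
- readout.get_state(): the state, without advancing time (a new reading comes with each control period).
- vision.capture(name): name is "scene" or "top" or "wrist"; returns the picture (400x640x3 uint8, blue, green, red); there is no depth.
- vision.get_calibration(name): a dict with "intrinsics" (3x3 intrinsics, pixels), "pose" (4x4, takes a point from camera to world coordinates). Camera axes: x right, y up, looking along -z (the intrinsics and any distortion apply to the point x, -y, -z); pixel columns grow to the right and rows downward; lengths in m; the calibration is good to about 2 mm. A picture is of the moment at which its call begins: read the wrist's pose just before it. get_calibration takes no time and is no camera call; for the wrist camera it gives the pose at the moment of the call.
- close_job(): hands the job in, once; it reports no verdict.
The state is a dict: "time_s": time; "joints": joint angles; "qd": joint speeds; "joint_torque": joint torques, N m; "tcp_pos": TCP position; "eef_rot": TCP orientation; "contact_force": force on the tool from outside, world axes, zero at the start; "moment": the same for the moment, N m; "gripper_width": finger opening in m.
Only numpy, scipy, OpenCV 4.12 (cv2) and the standard library are available. Lean on these libraries where they do the work, as an engineer would, in place of code of your own. Each camera call takes 0.05 s, during which the arm holds its last target.

## Working session

There is one attempt and no reset: what is moved stays moved. The work goes in short steps, Python scripts to look and compute and a shell command to move; the robot and the scene stay as the last step left them, time stands still between calls to the robot, and variables do not carry over. Pictures are saved under pics/ and viewed, and the job is handed in when it is done.

```bash
ls; mkdir -p pics; python3 - <<'E'
from plant import readout, vision, close_job, r
import cv2,numpy as np
print(readout.get_state()); print(r.grasp_offset)
for n in ["scene","top","wrist"]:
    c=vision.get_calibration(n); print(n,np.round(np.array(c["intrinsics"]),1).tolist(),np.round(np.array(c["pose"]),4).tolist(),[k for k in c])
    cv2.imwrite(f"pics/{n}0.png",vision.capture(n))
E
```

```text
pics
{'time_s': 0.0, 'joints': array([-5.91228132e+01,  2.05902487e+01,  6.33637713e-01, -2.16949573e-02,
       -7.01340807e+01, -1.65077824e+01]), 'qd': array([-0.066104  , -0.03214981,  0.08841704, -0.01100282, -0.04255659,
       -0.05946209]), 'joint_torque': array([ 1.90600549e-03, -5.82723534e+01,  2.93068510e+01,  6.99744433e+00,
        7.15629256e-03, -2.54959814e-04]), 'tcp_pos': array([ 0.16739098, -0.65341425,  0.22563008]), 'eef_rot': array([  3.83563924,  89.90704272, 108.19765518]), 'contact_force': array([ 0.73646089, -0.76391378,  0.22270118]), 'moment': array([-0.03466393, -0.01955569, -0.016674  ]), 'gripper_width': 0.0877265898112238}
0.0188
scene [[484.8, 0.0, 324.6], [0.0, 484.8, 204.9], [0.0, 0.0, 1.0]] [[-0.7339, 0.3365, -0.59, -0.3829], [-0.6788, -0.3308, 0.6556, 0.8827], [0.0254, 0.8816, 0.4712, 0.8211], [0.0, 0.0, 0.0, 1.0]] ['intrinsics', 'pose']
top [[520.9, 0.0, 322.2], [0.0, 520.9, 198.5], [0.0, 0.0, 1.0]] [[-0.0001, 0.9806, -0.1959, 0.1568], [-0.9999, -0.0025, -0.0122, -0.0868], [-0.0125, 0.1959, 0.9805, 1.6866], [0.0, 0.0, 0.0, 1.0]] ['intrinsics', 'pose']
wrist [[352.0, 0.0, 319.9], [0.0, 352.0, 194.1], [0.0, 0.0, 1.0]] [[-0.2489, -0.9296, -0.272, 0.0955], [0.9685, -0.2385, -0.0712, -0.6737], [0.0013, -0.2812, 0.9596, 0.3837], [0.0, 0.0, 0.0, 1.0]] ['intrinsics', 'pose']
```

View pics/scene0.png

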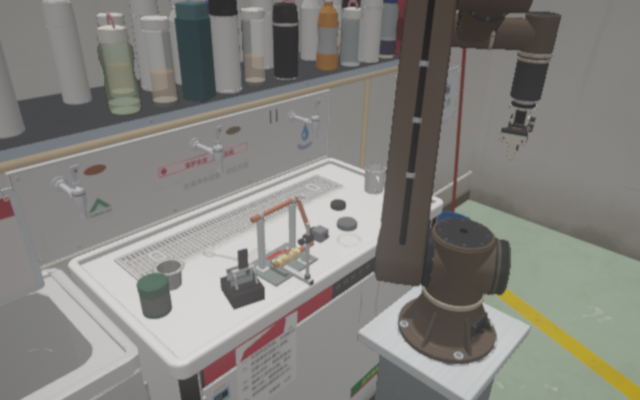

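View pics/top0.png

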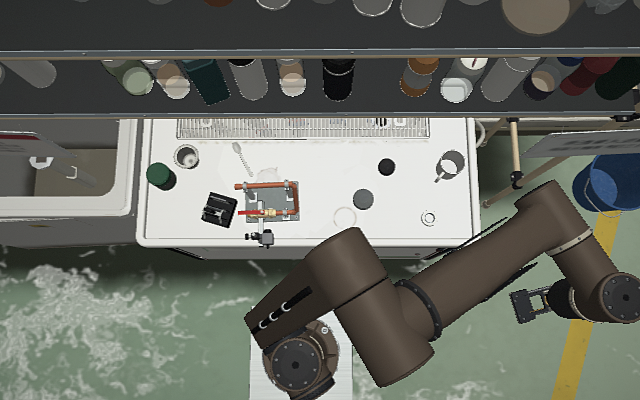

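View pics/wrist0.png

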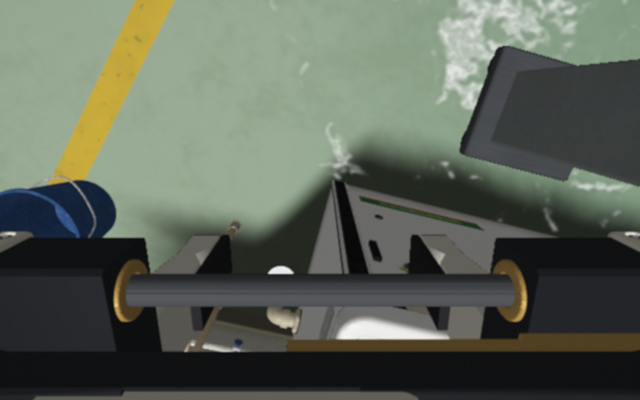

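```bash
python3 - <<'E'
import cv2
a=cv2.imread("pics/scene0.png")[180:320,200:370]; cv2.imwrite("pics/sc_c.png",cv2.resize(a,None,fx=4.5,fy=4.2,interpolation=cv2.INTER_CUBIC))
a=cv2.imread("pics/top0.png")[150:255,140:320]; cv2.imwrite("pics/top_c.png",cv2.resize(a,None,fx=4.4,fy=4.4,interpolation=cv2.INTER_CUBIC))
E
```

```text
(no output)
```

View pics/sc_c.png

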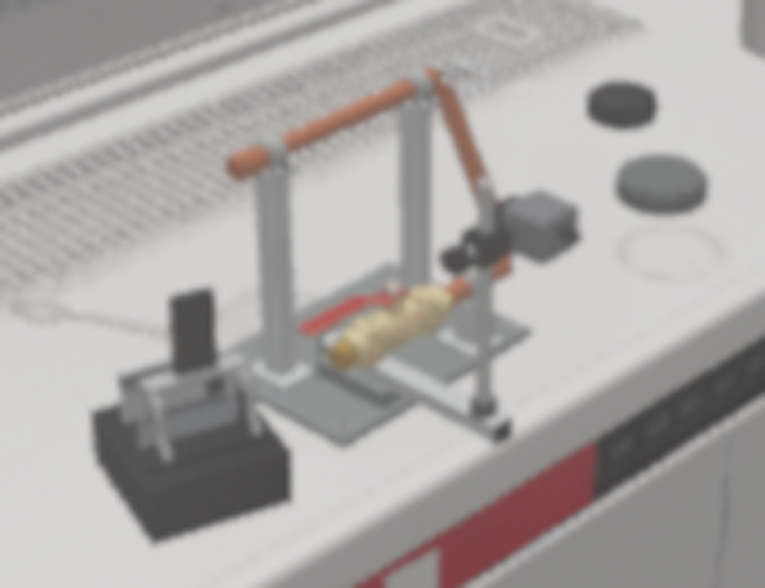

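View pics/top_c.png

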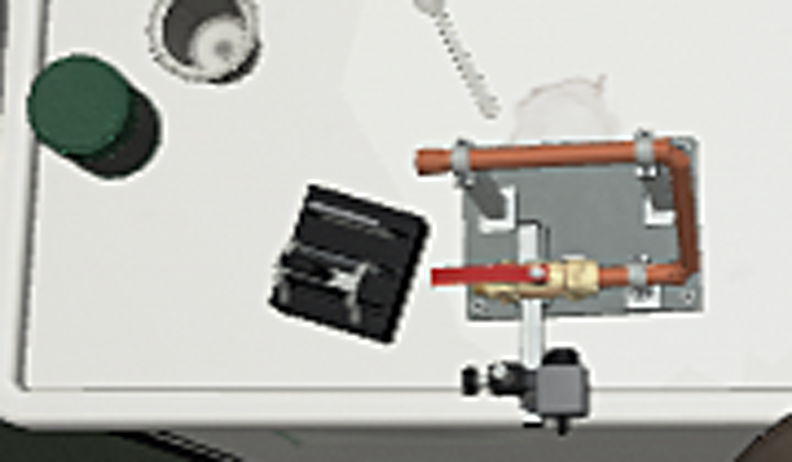

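```bash
cat > h.py <<'E'
from plant import readout, vision, close_job, r
import cv2,numpy as np
def ray(n,uv,cal=None):
    c=cal or vision.get_calibration(n); K=np.array(c["intrinsics"]); P=np.array(c["pose"])
    d=np.linalg.inv(K)@[uv[0],uv[1],1]; d=np.array([d[0],-d[1],-d[2]])
    return P[:3,3],P[:3,:3]@d
def atz(n,uv,z,cal=None):
    o,d=ray(n,uv,cal); return o+d*(z-o[2])/d[2]
def proj(n,p,cal=None):
    c=cal or vision.get_calibration(n); K=np.array(c["intrinsics"]); P=np.array(c["pose"])
    q=P[:3,:3].T@(np.array(p)-P[:3,3]); q=K@[q[0],-q[1],-q[2]]; return q[:2]/q[2]
def st():
    s=readout.get_state(); print(round(s["time_s"],2),np.round(s["tcp_pos"],4),np.round(s["eef_rot"],2),"F",np.round(s["contact_force"],1),"w",round(s["gripper_width"]*1000,1),"q",np.round(s["joints"],1)); return s
E
python3 - <<'E'
from h import *
T=lambda u,v:(140+u/4.4,150+v/4.4)
S=lambda u,v:(200+u/4.5,180+v/4.2)
print("rack corners z.042")
for p in [(310,185),(428,222),(390,345),(270,303)]: print(atz("top",T(*p),.042).round(3))
print("pipe ends"); 
for p in [(420,160),(640,152),(462,160),(645,152)]: print(atz("top",T(*p),.18).round(3))
print("scene pipe")
for p in [(240,163),(275,152),(425,85)]: print(atz("scene",S(*p),.18).round(3))
print("handle top"); 
for p in [(170,297),(213,291),(190,293)]: print(atz("scene",S(*p),.16).round(3))
print("cam", atz("top",T(562,385),.17).round(3),"lens front",atz("top",T(562,355),.16).round(3))
print("lens scene",[atz("scene",S(452,258),z).round(3) for z in (.13,.15,.17)])
print("cap etc",atz("top",(363,199),.02).round(3),atz("top",(429,218),.01),atz("top",(453,163),.09))
E
```

```text
rack corners z.042
[0.508 0.296 0.042]
[0.48  0.208 0.042]
[0.389 0.232 0.042]
[0.42  0.321 0.042]
pipe ends
[0.495 0.19  0.18 ]
[0.5   0.041 0.18 ]
[0.495 0.161 0.18 ]
[0.5   0.038 0.18 ]
scene pipe
[0.499 0.183 0.18 ]
[0.495 0.159 0.18 ]
[0.499 0.031 0.18 ]
handle top
[0.433 0.288 0.16 ]
[0.421 0.268 0.16 ]
[0.428 0.278 0.16 ]
cam [0.344 0.092 0.17 ] lens front [0.365 0.093 0.16 ]
lens scene [array([0.388, 0.117, 0.13 ]), array([0.366, 0.139, 0.15 ]), array([0.343, 0.162, 0.17 ])]
cap etc [ 0.488 -0.199  0.02 ] [ 0.42614782 -0.4127996   0.01      ] [ 0.58895914 -0.47991976  0.09      ]
```

```bash
cat >> h.py <<'E'
from scipy.spatial.transform import Rotation as Ro
def jaw():
    s=readout.get_state(); R=Ro.from_euler("xyz",s["eef_rot"],degrees=True).as_matrix()
    return np.degrees(np.arctan2(R[1,2],R[0,2])), R
E
python3 -c "
from h import *
a,R=jaw();print(a);print(R.round(3));st()"
python3 -m handwheel '[[[0.5,0.3,1,0],[0.7,0.7,1,0],[0.8,0.9,0.6,0],[0.8,1,0,0],[0.7,1,0,0],[0.7,1,0,0],[0.7,1,0,0],[0.6,1,0,0]]]' 60 10
```

```text
104.36387579440388
[[-0.    -0.969 -0.248]
 [ 0.001 -0.248  0.969]
 [-1.     0.     0.001]]
0.15 [ 0.1674 -0.6535  0.2258] [  5.69  89.93 110.06] F [-0.4 -0.1 -0. ] w 87.6 q [-59.1  20.6   0.6  -0.  -70.1 -16.5]
time_s: 0.95
tcp_pos: [0.385, -0.3748, 0.3254]
eef_rot: [8.1, 89.5, 111.9]
contact_force: [1.2, -0.6, 0.7]
gripper_width: 0.0599
```

```bash
python3 -m handwheel '[[[0.2,1,0,-1],[0.1,1,0,-1],[0.1,1,0,-1],[0,1,0,-1],[0,1,0,-1],[0,1,0,-0.5],[0,1,0,0],[0,1,0,0]]]'; python3 -m handwheel '[[[0,1,0,0],[0,1,0,0],[0,1,0,0],[0,1,0,0],[0,1,0,0],[0,1,0,0],[0,0.2,0,0],[0,0,0,0]]]';python3 -c "
from h import *
print(jaw()[0]);st()
cv2.imwrite('pics/w1.png',vision.capture('wrist'))"
```

```text
time_s: 1.75
tcp_pos: [0.401, -0.0412, 0.3235]
eef_rot: [12.6, 89.3, 87.8]
contact_force: [0.8, 0.1, 0.0]
gripper_width: 0.0598
time_s: 2.55
tcp_pos: [0.3965, 0.2207, 0.3235]
eef_rot: [6.4, 89.2, 81.9]
contact_force: [-0.5, -0.8, -0.6]
gripper_width: 0.0602
75.5607285986306
2.55 [0.3965 0.2207 0.3235] [ 6.36 89.18 81.92] F [-0.5 -0.8 -0.6] w 60.2 q [  53.8   -4.4  -16.3   -0.4  -77.3 -158.1]
```

View pics/w1.png

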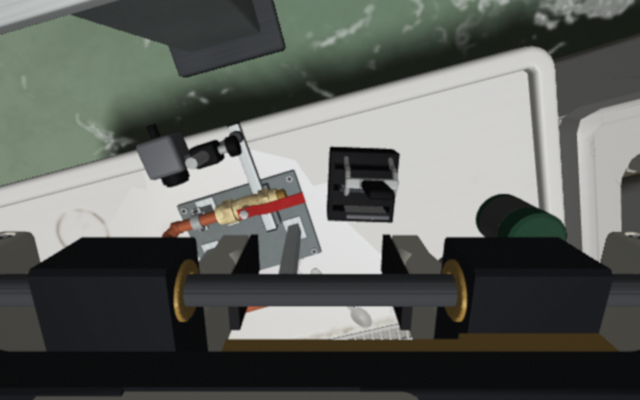

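```bash
python3 - <<'E'
import cv2
a=cv2.imread("pics/w1.png")[140:235,310:420]; cv2.imwrite("pics/w1c.png",cv2.resize(a,None,fx=6,fy=6,interpolation=cv2.INTER_CUBIC))
a=cv2.imread("pics/w1.png")[110:260,130:310]; cv2.imwrite("pics/w1d.png",cv2.resize(a,None,fx=4,fy=4,interpolation=cv2.INTER_CUBIC))
E
```

```text
(no output)
```

View pics/w1c.png

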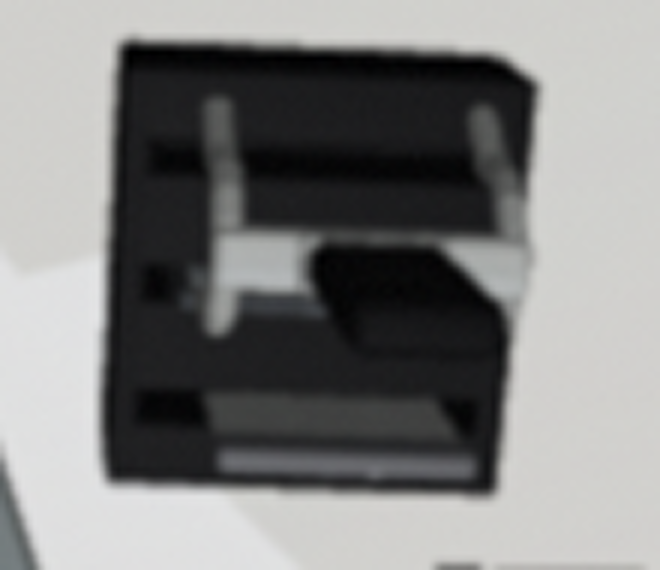

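View pics/w1d.png

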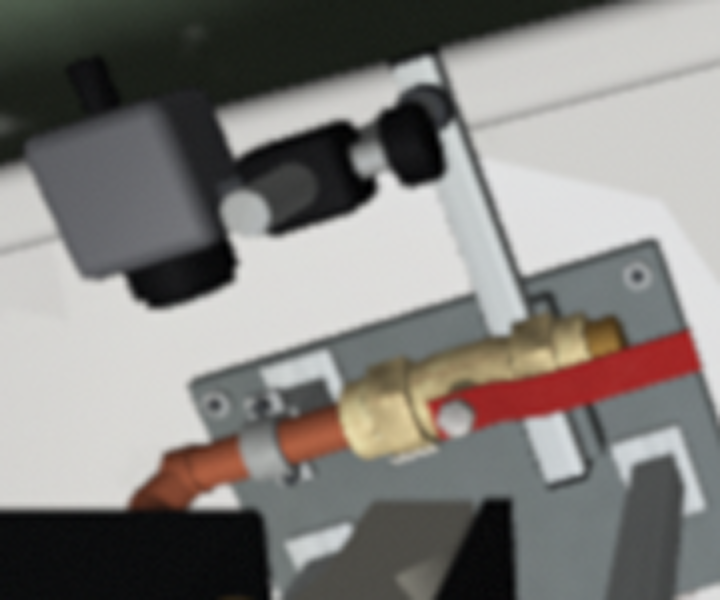

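```bash
python3 - <<'E'
from h import *
W=lambda u,v:(310+u/6,140+v/6); V=lambda u,v:(130+u/4,110+v/4)
for p in [(350,312),(500,308),(505,350),(365,353),(432,330)]: print("handle",atz("wrist",W(*p),.16).round(4))
for p in [(120,45),(535,88),(495,490),(108,480)]: print("rack",atz("wrist",W(*p),.042).round(4))
for p in [(150,283),(475,283)]: print("slot",atz("wrist",W(*p),.042).round(4))
for p in [(230,460),(470,465)]: print("scraper top",atz("wrist",W(*p),.076).round(4))
for p in [(228,250),(520,265)]: print("strip",atz("wrist",W(*p),.103).round(4))
print("lens",[(z,atz("wrist",V(188,295),z).round(3)) for z in (.12,.14,.16,.18)])
print("base bar", atz("wrist",V(415,60),.01).round(3),atz("wrist",V(565,475),.01).round(3))
E
```

```text
handle [0.4258 0.2619 0.16  ]
handle [0.4312 0.2851 0.16  ]
handle [0.4382 0.2845 0.16  ]
handle [0.433  0.2627 0.16  ]
handle [0.432  0.2739 0.16  ]
rack [0.3941 0.2372 0.042 ]
rack [0.4249 0.3196 0.042 ]
rack [0.5115 0.294  0.042 ]
rack [0.4873 0.2113 0.042 ]
slot [0.4457 0.231  0.042 ]
slot [0.4635 0.299  0.042 ]
scraper top [0.4768 0.2383 0.076 ]
scraper top [0.4903 0.2856 0.076 ]
strip [0.4264 0.2471 0.103 ]
strip [0.4429 0.299  0.103 ]
lens [(0.12, array([0.378, 0.071, 0.12 ])), (0.14, array([0.375, 0.08 , 0.14 ])), (0.16, array([0.372, 0.09 , 0.16 ])), (0.18, array([0.369, 0.099, 0.18 ]))]
base bar [0.339 0.122 0.01 ] [0.491 0.128 0.01 ]
```

```bash
python3 -m handwheel '[[[0.45,0.65,0,-0.3],[0.45,0.65,0,0],[0,0,-0.7,0],[0,0,-0.8,0],[0,0,0,0]]]'; python3 -c "
from h import *
print(jaw()[0]);st()
im=vision.capture('wrist')
p=proj('wrist',[.432,.274,.16]);print(p)
cv2.imwrite('pics/w2.png',im)"
```

```text
time_s: 3.1
tcp_pos: [0.4346, 0.2679, 0.2637]
eef_rot: [1.0, 89.0, 74.7]
contact_force: [0.4, -1.6, 0.9]
gripper_width: 0.0602
73.67979087460425
3.1 [0.4346 0.2679 0.2637] [ 1.04 89.01 74.72] F [ 0.4 -1.6  0.9] w 60.2 q [  53.4    3.1  -16.7   -0.4  -69.3 -159.6]
[323.53149643 183.41638482]
```

View pics/w2.png

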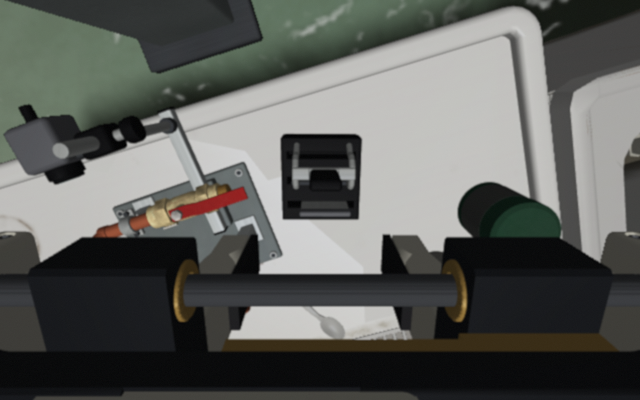

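```bash
python3 - <<'E'
import cv2
a=cv2.imread("pics/w2.png")[125:235,265:385]; cv2.imwrite("pics/w2c.png",cv2.convertScaleAbs(cv2.resize(a,None,fx=5,fy=5,interpolation=cv2.INTER_CUBIC),alpha=2))
E
```

```text
(no output)
```

View pics/w2c.png

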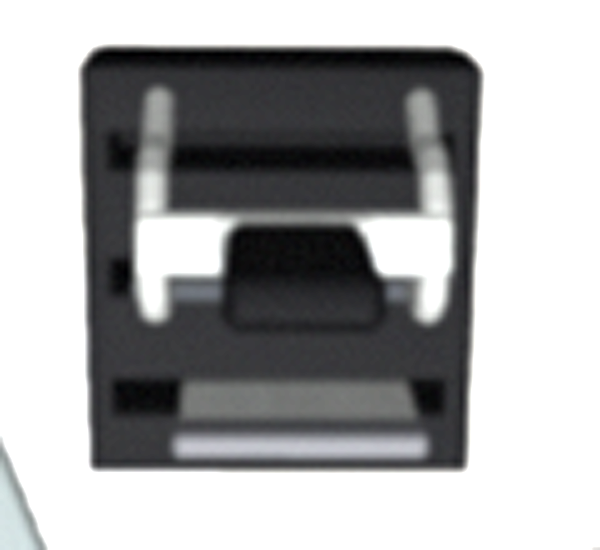

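```bash
python3 - <<'E'
from h import *
W=lambda u,v:(265+u/5,125+v/5)
print(atz("wrist",W(304,304),.16).round(4), jaw()[0])
for a,b,z in [((228,325),(383,325),.16),((137,218),(452,220),.104),((175,445),(428,445),.076),((95,465),(465,465),.042)]:
    p,q=atz("wrist",W(*a),z),atz("wrist",W(*b),z); d=q-p; print(((p+q)/2).round(4),np.linalg.norm(d).round(4),np.degrees(np.arctan2(d[1],d[0])).round(1))
E
```

```text
[0.4343 0.2752 0.16  ] 73.70286151913434
[0.4377 0.2745 0.16  ] 0.0242 73.4
[0.4332 0.2758 0.104 ] 0.0585 73.1
[0.4863 0.2629 0.076 ] 0.0531 73.4
[0.5016 0.2546 0.042 ] 0.0855 73.3
```

```bash
python3 -m handwheel '[[[0,0.18,-0.8,0],[0,0,-0.9,0],[0,0,-0.9,0],[0,0,-0.7,0],[0,0,-0.4,0],[0,0,0,0]]]'; python3 -c "
from h import *
print(jaw()[0]);st()
im=vision.capture('wrist')
cv2.imwrite('pics/w3.png',im)"
```

```text
time_s: 3.75
tcp_pos: [0.4423, 0.2757, 0.1281]
eef_rot: [-20.0, 87.8, 53.6]
contact_force: [0.4, -0.1, 0.4]
gripper_width: 0.06
73.56637815021277
3.75 [0.4423 0.2757 0.1281] [-19.98  87.82  53.57] F [ 0.4 -0.1  0.4] w 60.0 q [  53.5   10.   -27.9   -0.   -49.8 -160. ]
```

View pics/w3.png

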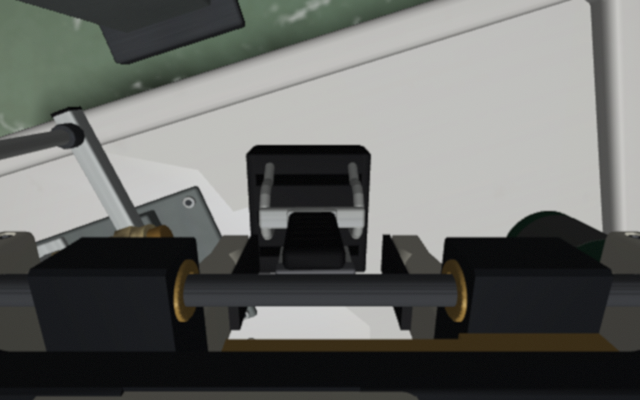

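```bash
python3 -m handwheel '[[[-0.2,0,-0.25,0],[-0.05,0,-0.05,0],[0,0,0,0]]]'; python3 -c "
from h import *
a,R=jaw();print(a,R[:,0].round(3));st()
"
```

```text
time_s: 4.1
tcp_pos: [0.4344, 0.2779, 0.1214]
eef_rot: [-21.5, 87.3, 52.0]
contact_force: [1.0, 0.2, -0.3]
gripper_width: 0.0603
73.57565219413021 [ 0.029  0.037 -0.999]
4.1 [0.4344 0.2779 0.1214] [-21.53  87.3   52.03] F [ 1.   0.2 -0.3] w 60.3 q [  54.5    9.7  -29.6    0.2  -48.1 -161.1]
```

```bash
python3 -m handwheel '[[[0,-0.06,-0.15,0],[0,0,0,0],[0,0,0,0],[0,0,0,0],[0,0,0,0],[0,0,0,0]]]' 15 12; python3 -c "
from h import *
a,R=jaw();print(a,R[:,0].round(3));st()
cv2.imwrite('pics/w4.png',vision.capture('wrist'))"
```

```text
time_s: 4.7
tcp_pos: [0.4347, 0.2757, 0.1165]
eef_rot: [-22.0, 87.2, 51.6]
contact_force: [-0.8, -0.7, 1.8]
gripper_width: 0.0269
73.63008249093505 [ 0.03   0.038 -0.999]
4.7 [0.4347 0.2757 0.1165] [-22.04  87.2   51.56] F [-0.8 -0.7  1.8] w 26.9 q [  54.4    9.9  -30.1    0.2  -47.2 -160.9]
```

View pics/w4.png

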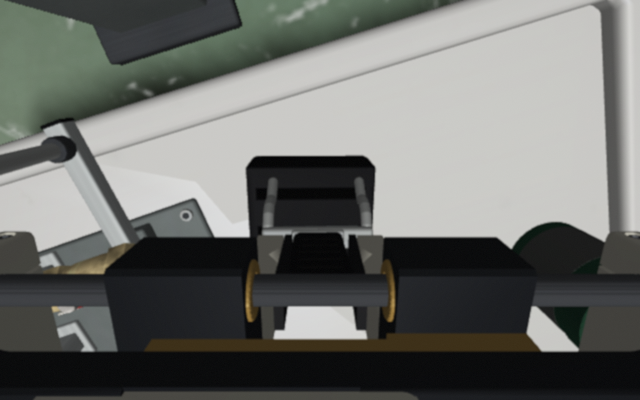

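```bash
python3 -m handwheel '[[[0,0,0,0],[0,0,0.3,0],[0,0,0.5,0],[0,0,0.6,0],[0,0,0.8,0],[0,0,0.8,0],[0,0,0,0]]]' 15 15; python3 -c "
from h import *
a,R=jaw();print(a,R[:,0].round(3));st()
cv2.imwrite('pics/w5.png',vision.capture('wrist'));cv2.imwrite('pics/s5.png',cv2.resize(vision.capture('scene')[160:320,180:380],None,fx=4,fy=3.75))"
```

```text
time_s: 5.45
tcp_pos: [0.4331, 0.2741, 0.2426]
eef_rot: [-21.2, 87.4, 52.4]
contact_force: [0.6, -0.5, -1.2]
gripper_width: 0.0262
73.58061493098788 [ 0.028  0.036 -0.999]
5.45 [0.4331 0.2741 0.2426] [-21.18  87.4   52.38] F [ 0.6 -0.5 -1.2] w 26.2 q [ 5.440e+01  2.900e+00 -1.990e+01  1.000e-01 -6.460e+01 -1.608e+02]
```

View pics/w5.png

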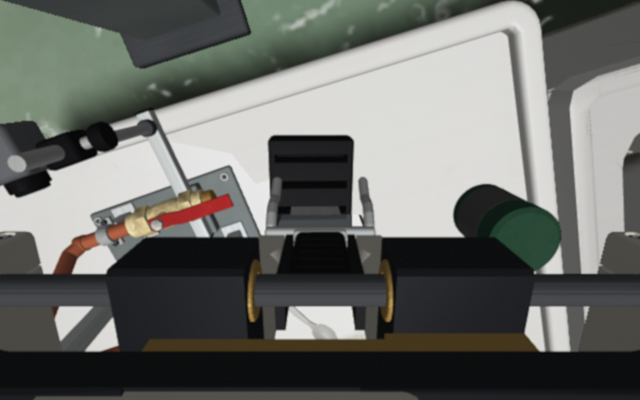

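View pics/s5.png

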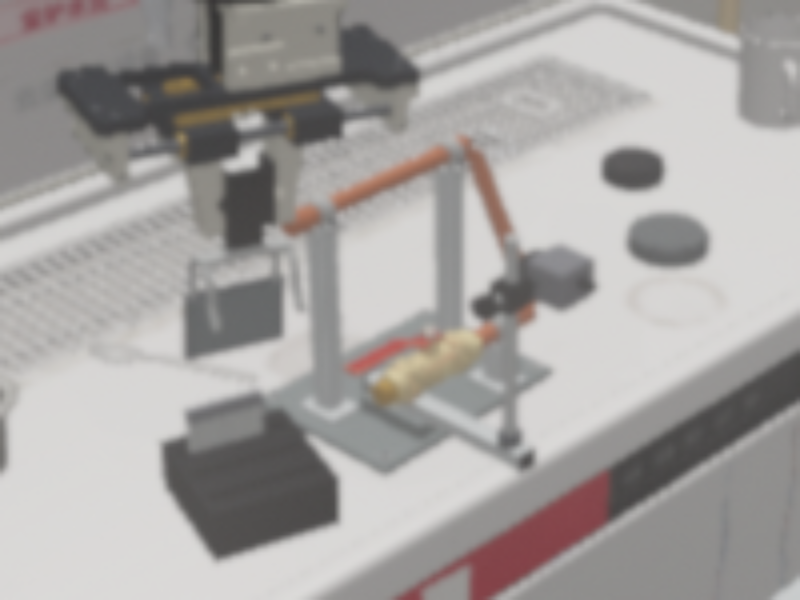

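```bash
python3 - <<'E'
import cv2
a=cv2.imread("pics/w5.png")[110:210,0:160]; cv2.imwrite("pics/w5c.png",cv2.convertScaleAbs(cv2.resize(a,None,fx=5,fy=5,interpolation=cv2.INTER_CUBIC),alpha=1.6))
a=cv2.imread("pics/scene0.png")[210:260,285:345]; cv2.imwrite("pics/sc_d.png",cv2.convertScaleAbs(cv2.resize(a,None,fx=10,fy=10,interpolation=cv2.INTER_CUBIC),alpha=1.3))
E
```

```text
(no output)
```

View pics/w5c.png

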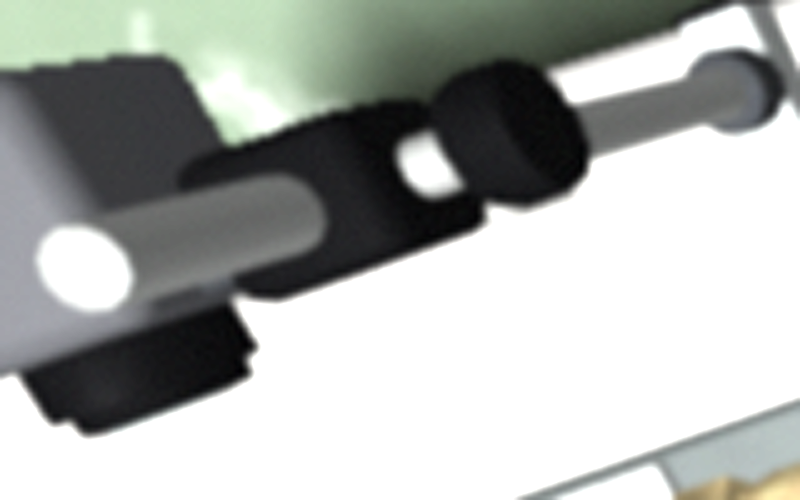

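View pics/sc_d.png

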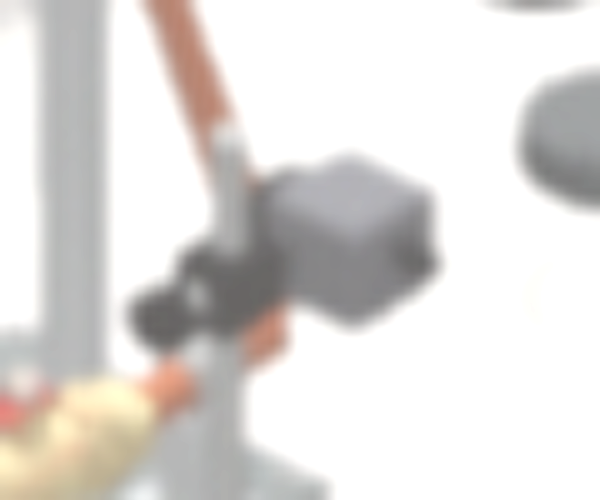

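```bash
python3 - <<'E'
from h import *
def tri(l):
    A=np.zeros((3,3));b=np.zeros(3)
    for o,d in l:
        d=d/np.linalg.norm(d);M=np.eye(3)-np.outer(d,d);A+=M;b+=M@o
    p=np.linalg.solve(A,b); return p.round(4),[np.linalg.norm(np.cross(p-o,d/np.linalg.norm(d))).round(4) for o,d in l]
S=lambda u,v:(285+u/10,210+v/10); T=lambda u,v:(140+u/4.4,150+v/4.4)
print("body",tri([ray("scene",S(353,240)),ray("top",T(563,388))]))
print("post top scene",atz("scene",S(228,125),.206))
print("post w5",atz("wrist",(85/5,110+268/5),.206),"w5 post base",atz("wrist",(745/5,110+90/5),.02))
cal5=vision.get_calibration("wrist")
print("lens w5+top",tri([ray("wrist",(165/5,110+400/5)),ray("top",T(563,353))]),"lens w5+body y", [atz("wrist",(165/5,110+400/5),z).round(3) for z in (.13,.15,.17,.19)])
print("body w5 front edge", [atz("wrist",(130/5,110+320/5),z).round(3) for z in (.15,.17,.19)])
E
```

```text
body (array([0.342 , 0.0916, 0.1621]), [np.float64(0.0007), np.float64(0.0007)])
post top scene [0.35314019 0.12614765 0.206     ]
post w5 [0.35085329 0.12945117 0.206     ] w5 post base [0.35039482 0.11979671 0.02      ]
lens w5+top (array([0.3675, 0.0926, 0.161 ]), [np.float64(0.0011), np.float64(0.0011)]) lens w5+body y [array([0.37 , 0.066, 0.13 ]), array([0.369, 0.083, 0.15 ]), array([0.368, 0.1  , 0.17 ]), array([0.367, 0.117, 0.19 ])]
body w5 front edge [array([0.357, 0.084, 0.15 ]), array([0.357, 0.101, 0.17 ]), array([0.357, 0.118, 0.19 ])]
```

```bash
python3 -m handwheel '[[[0,0,0.6,0.8],[0,0,0.6,0.8],[0,0,0.6,0.8],[0.2,-0.3,0,0.8],[0.3,-0.5,0,0.5],[0.3,-0.6,0,0],[0.2,-0.6,0,0],[0,0,0,0]]]'; python3 -c "
from h import *
a,R=jaw();print(a,R[:,0].round(3));st()
"
```

```text
time_s: 6.35
tcp_pos: [0.4674, 0.1881, 0.3026]
eef_rot: [1.2, 88.5, 94.1]
contact_force: [-0.4, 0.2, -2.1]
gripper_width: 0.0258
92.90950869610086 [-0.002  0.026 -1.   ]
6.35 [0.4674 0.1881 0.3026] [ 1.17 88.48 94.08] F [-0.4  0.2 -2.1] w 25.8 q [  43.4    1.4  -13.1   -1.2  -74.6 -130.1]
```

```bash
python3 -m handwheel '[[[0,-0.5,0.25,-0.1],[0.3,-0.6,0.1,0],[0.3,-0.6,0,0],[0.2,-0.5,0,0],[0,0,0,0],[0,0,0,0]]]'; python3 -c "
from h import *
a,R=jaw();print(a,R[:,0].round(3));st()
for n in ['wrist','scene','top']: cv2.imwrite('pics/%s6.png'%n,vision.capture(n))
a=cv2.imread('pics/scene6.png')[150:310,210:370];cv2.imwrite('pics/s6c.png',cv2.resize(a,None,fx=4.5,fy=3.75,interpolation=2))
"
```

```text
time_s: 6.95
tcp_pos: [0.4973, 0.0971, 0.3094]
eef_rot: [29.0, 88.5, 121.3]
contact_force: [-0.8, -0.3, -2.3]
gripper_width: 0.0258
92.29940903280836 [-0.013  0.022 -1.   ]
6.95 [0.4973 0.0971 0.3094] [ 28.95  88.52 121.26] F [-0.8 -0.3 -2.3] w 25.8 q [  32.1    2.2  -11.2   -1.5  -76.6 -119.4]
```

View pics/wrist6.png

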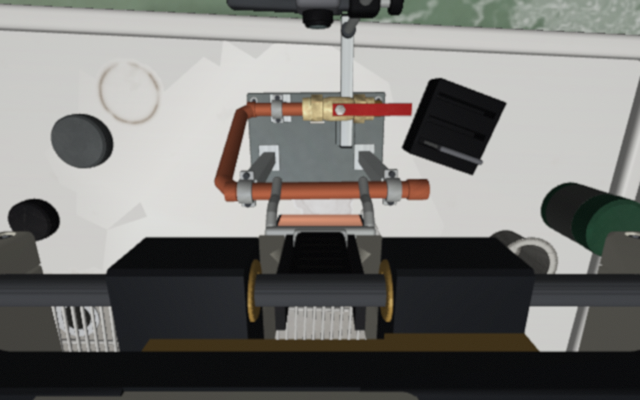

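View pics/s6c.png

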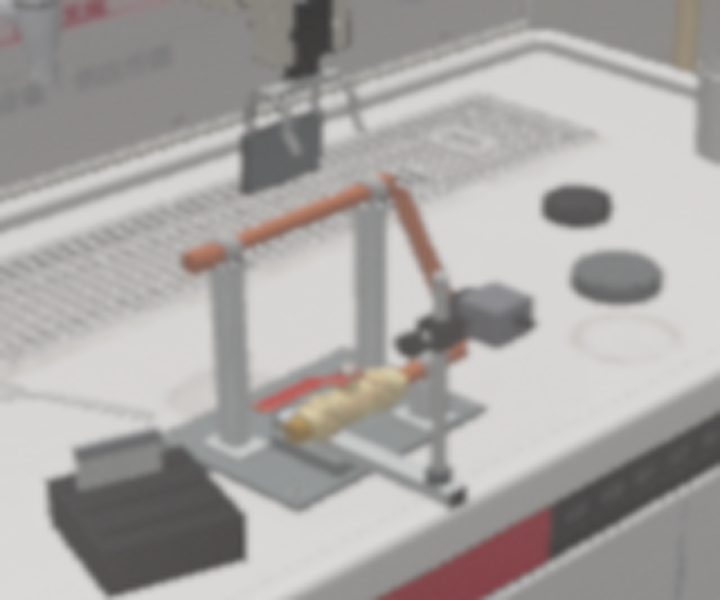

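View pics/top6.png

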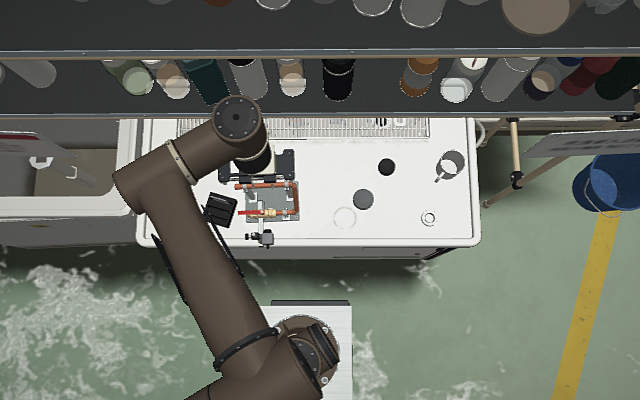

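```bash
python3 - <<'E'
from h import *
im=cv2.imread('pics/wrist6.png')
a=im[160:260,220:420]; cv2.imwrite("pics/w6c.png",cv2.convertScaleAbs(cv2.resize(a,None,fx=4,fy=4,interpolation=cv2.INTER_CUBIC),alpha=1.4))
for p in [(245,190.5),(391,189.5),(318,190)]: print(atz("wrist",p,.18).round(4))
print("lens",[atz("wrist",(318,26),z).round(3) for z in (.15,.16,.17)])
c=vision.get_calibration("wrist");print(np.array(c["pose"]).round(4).tolist())
# predicted hook positions
s=readout.get_state();t=s["tcp_pos"]
for y in(-.027,.027):
  print([proj("wrist",t+[dx,y,dz]).round(1) for dx,dz in ((0,-.0135),(-.0155,-.0575),(0.018,-.1045))])
E
```

```text
[0.5047 0.0365 0.18  ]
[0.4993 0.1604 0.18  ]
[0.502  0.0982 0.18  ]
lens [array([0.369, 0.093, 0.15 ]), array([0.371, 0.093, 0.16 ]), array([0.373, 0.093, 0.17 ])]
[[-0.0426, -0.9622, -0.269, 0.4249], [0.9988, -0.0349, -0.0332, 0.0899], [0.0226, -0.2701, 0.9626, 0.4687], [0.0, 0.0, 0.0, 1.0]]
[array([270.1, 236.8]), array([278.1, 187.1]), array([283.1, 213.3])]
[array([372.4, 239.9]), array([363. , 190.1]), array([351.4, 215.6])]
```

View pics/w6c.png

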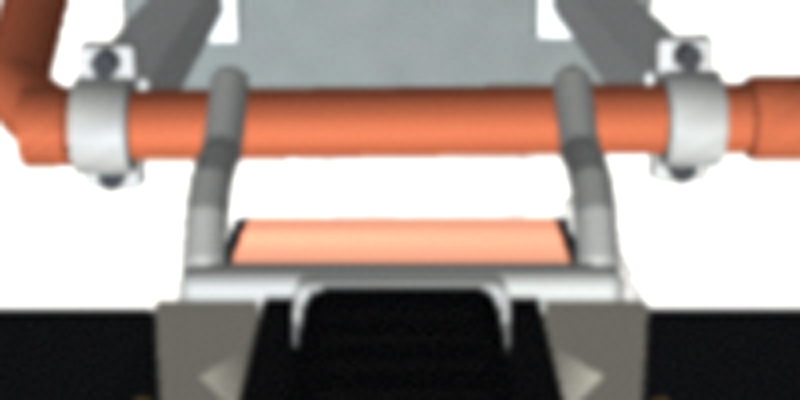

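```bash
python3 -m handwheel '[[[0.06,0.03,-0.4,0],[0,0,-0.4,0],[0,0,-0.3,0],[0,0,0,0]]]'; python3 -c "
from h import *
a,R=jaw();print(a,R[:,0].round(3));st()
im=vision.capture('wrist'); cv2.imwrite('pics/w7.png',im)
a=im[140:260,220:420];cv2.imwrite('pics/w7c.png',cv2.convertScaleAbs(cv2.resize(a,None,fx=4,fy=4,interpolation=2),alpha=1.4))
for p in [(245,200),(391,200)]: print(atz('wrist',p,.18).round(4))
"
```

```text
time_s: 7.5
tcp_pos: [0.4991, 0.1018, 0.2648]
eef_rot: [23.5, 88.5, 116.1]
contact_force: [0.1, 0.4, -1.5]
gripper_width: 0.0258
92.61899499032323 [-0.011  0.023 -1.   ]
7.5 [0.4991 0.1018 0.2648] [ 23.49  88.51 116.12] F [ 0.1  0.4 -1.5] w 25.8 q [  32.5    3.6  -15.4   -1.6  -70.8 -119.3]
[0.5024 0.0488 0.18  ]
[0.4982 0.1546 0.18  ]
```

View pics/w7c.png

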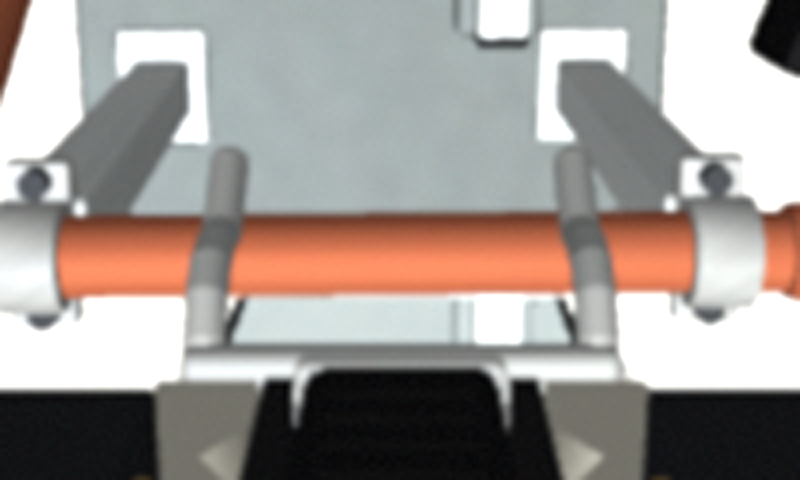

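```bash
python3 - <<'E'
from h import *
W=lambda u,v:(220+u/4,140+v/4)
for p in [(28,255),(728,255),(378,255)]: print("pipe",atz('wrist',W(*p),.18).round(4))
for z in (.207,.203): print("lip",z,atz('wrist',W(230,150),z).round(4),atz('wrist',W(570,150),z).round(4))
print("kink",atz('wrist',W(215,232),.215).round(4))
print("glass bottom", atz('wrist',W(240,300),.163).round(4),atz('wrist',W(565,300),.163).round(4))
print("strip front top",atz('wrist',W(187,350),.251).round(4),atz('wrist',W(618,350),.251).round(4),atz('wrist',W(187,380),.251).round(4))
E
```

```text
pipe [0.5057 0.0358 0.18  ]
pipe [0.5007 0.163  0.18  ]
pipe [0.5032 0.099  0.18  ]
lip 0.207 [0.4784 0.0743 0.207 ] [0.4762 0.1281 0.207 ]
lip 0.203 [0.4793 0.074  0.203 ] [0.4771 0.1288 0.203 ]
kink [0.4896 0.0729 0.215 ]
glass bottom [0.5188 0.0728 0.163 ] [0.5164 0.1366 0.163 ]
strip front top [0.4951 0.073  0.251 ] [0.493  0.1297 0.251 ] [0.4993 0.073  0.251 ]
```

```bash
python3 -m handwheel '[[[0.02,-0.06,-0.3,0],[0,0,-0.3,0],[0,0,-0.15,0],[0,0,0,0]]]'; python3 -c "
from h import *
a,R=jaw();print(a,R[:,0].round(3));st()
im=vision.capture('wrist'); cv2.imwrite('pics/w8.png',im)
a=im[140:260,220:420];cv2.imwrite('pics/w8c.png',cv2.convertScaleAbs(cv2.resize(a,None,fx=4,fy=4,interpolation=2),alpha=1.4))
"
```

```text
time_s: 7.95
tcp_pos: [0.5009, 0.0998, 0.2348]
eef_rot: [15.8, 88.5, 108.4]
contact_force: [0.4, 0.1, -1.8]
gripper_width: 0.0257
92.67313650111392 [-0.008  0.024 -1.   ]
7.95 [0.5009 0.0998 0.2348] [ 15.75  88.53 108.43] F [ 0.4  0.1 -1.8] w 25.7 q [  32.2    4.8  -18.2   -1.6  -66.7 -118.9]
```

View pics/w8c.png

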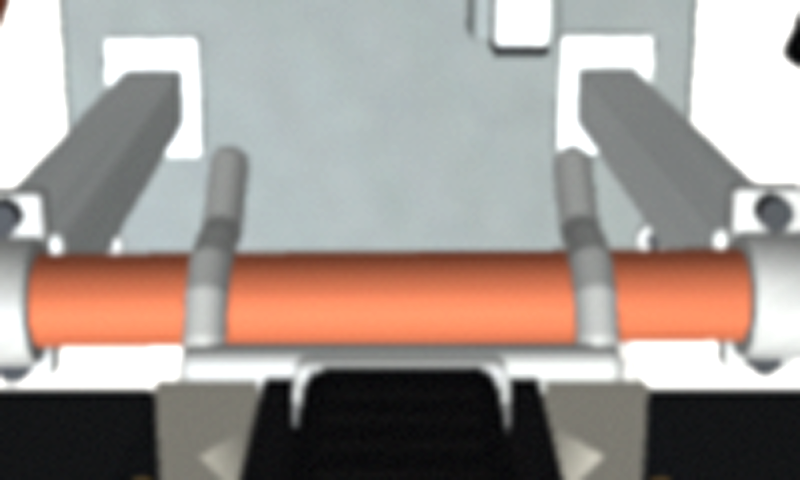

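```bash
python3 -m handwheel '[[[0,0,-0.2,0],[0,0,-0.2,0],[0,0,-0.05,0]]]';  python3 -m handwheel '[[[0,0,-0.1,0]]]' - 6
```

```text
time_s: 8.3
tcp_pos: [0.5017, 0.1, 0.2167]
eef_rot: [10.7, 88.5, 103.3]
contact_force: [-0.6, 0.2, -2.6]
gripper_width: 0.0263
time_s: 8.4
tcp_pos: [0.502, 0.1001, 0.2127]
eef_rot: [9.2, 88.5, 101.9]
contact_force: [0.4, 2.4, 7.7]
gripper_width: 0.0256
```

```bash
python3 -m handwheel '[[[0,0,0.03,0],[0,0,0,0]]]'; python3 -c "
from h import *
a,R=jaw();print(a,R[:,0].round(3));st()
im=vision.capture('wrist'); cv2.imwrite('pics/w9.png',im)
a=im[140:260,220:420];cv2.imwrite('pics/w9c.png',cv2.convertScaleAbs(cv2.resize(a,None,fx=4,fy=4,interpolation=2),alpha=1.4))
im=vision.capture('scene')
a=im[150:310,210:370];cv2.imwrite('pics/s9c.png',cv2.resize(a,None,fx=4.5,fy=3.75,interpolation=2))
"
```

```text
time_s: 8.6
tcp_pos: [0.502, 0.1001, 0.2137]
eef_rot: [10.0, 88.5, 102.7]
contact_force: [-0.1, 0.7, -1.4]
gripper_width: 0.0258
92.68129658670136 [-0.006  0.025 -1.   ]
8.6 [0.502  0.1001 0.2137] [ 10.02  88.53 102.71] F [-0.1  0.7 -1.4] w 25.8 q [  32.2    5.7  -20.    -1.5  -63.8 -118.8]
```

View pics/w9c.png

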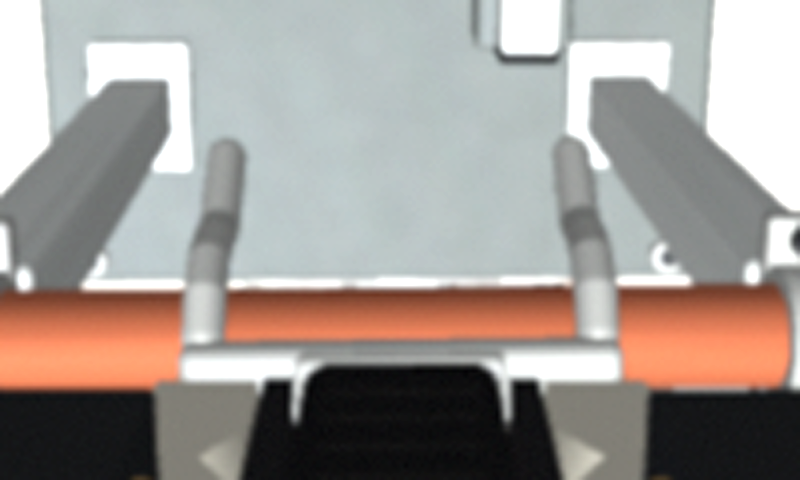

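View pics/s9c.png

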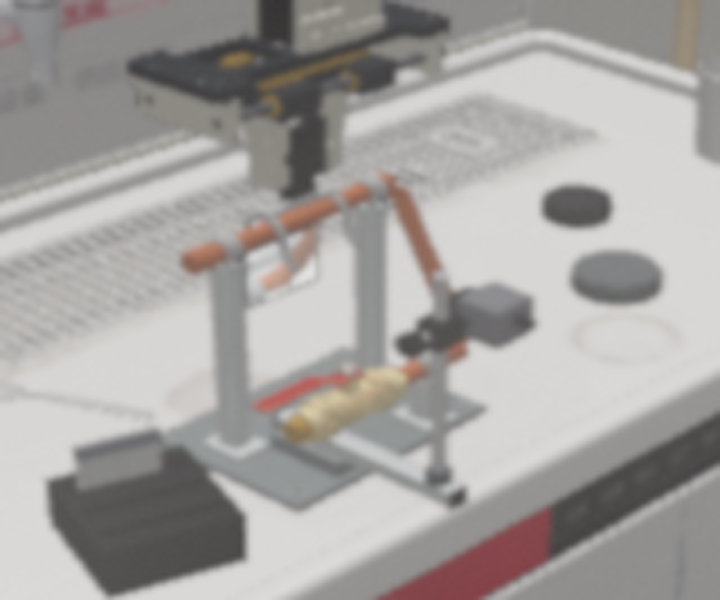

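```bash
python3 - <<'E'
from h import *
W=lambda u,v:(220+u/4,140+v/4)
print("pipe",atz('wrist',W(400,338),.18).round(4), "tcp",readout.get_state()["tcp_pos"].round(4))
for p in [(187,346),(618,343),(187,378)]:print("strip",atz('wrist',W(*p),.198).round(4))
print("lip",atz('wrist',W(230,140),.154).round(4),atz('wrist',W(565,140),.154).round(4))
E
python3 -m handwheel '[[[-0.08,0,-0.02,0],[-0.08,0,0,0],[-0.08,0,-0.01,0]]]' - 5
```

```text
pipe [0.5019 0.0998 0.18  ] tcp [0.5019 0.1001 0.2136]
strip [0.4972 0.0711 0.198 ]
strip [0.4946 0.1279 0.198 ]
strip [0.5017 0.0711 0.198 ]
lip [0.4795 0.0725 0.154 ] [0.4773 0.1256 0.154 ]
time_s: 9.0
tcp_pos: [0.4931, 0.1003, 0.2131]
eef_rot: [4.1, 88.5, 96.8]
contact_force: [1.9, -0.2, -1.0]
gripper_width: 0.0262
```

```bash
cat > look.py <<'E'
import sys
from h import *
a,R=jaw();print(a,R[:,0].round(3));st()
im=vision.capture('wrist'); n=sys.argv[1]; cv2.imwrite(f'pics/{n}.png',im)
a=im[140:260,220:420];cv2.imwrite(f'pics/{n}c.png',cv2.convertScaleAbs(cv2.resize(a,None,fx=4,fy=4,interpolation=2),alpha=1.4))
E
python3 look.py w10
```

```text
92.6860803762245 [-0.003  0.026 -1.   ]
9.0 [0.4931 0.1003 0.2131] [ 4.14 88.52 96.83] F [ 1.9 -0.2 -1. ] w 26.2 q [  32.8    4.7  -21.2   -1.5  -63.4 -119.5]
```

View pics/w10c.png

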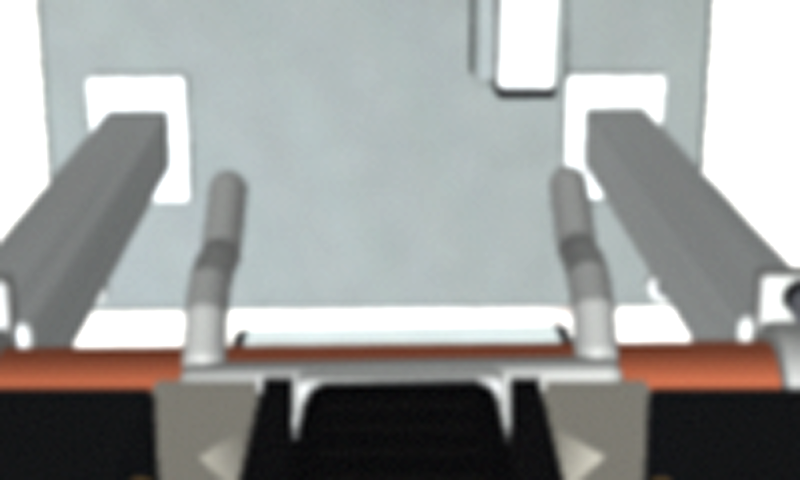

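```bash
python3 -m handwheel '[[[-0.08,0,-0.02,0],[-0.08,0,-0.02,0],[-0.08,0,-0.02,0],[0,0,0,0]]]' - 5; python3 look.py w11
```

```text
time_s: 9.45
tcp_pos: [0.4826, 0.1005, 0.2113]
eef_rot: [-0.3, 88.5, 92.4]
contact_force: [1.2, -0.0, -0.5]
gripper_width: 0.0259
92.71027533566756 [-0.001  0.027 -1.   ]
9.45 [0.4826 0.1005 0.2113] [-0.27 88.47 92.44] F [ 1.2 -0.  -0.5] w 25.9 q [  33.6    3.7  -22.6   -1.5  -62.9 -120.2]
```

View pics/w11c.png

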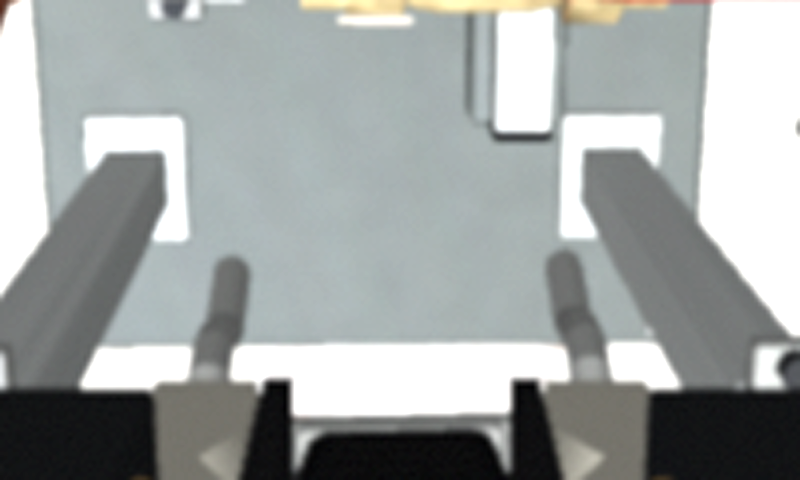

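```bash
cat > ov.py <<'E'
import sys
from h import *
def pts(th,hx,hy,hz,yaw):
    t=np.radians(th);c,s=np.cos(np.radians(yaw)),np.sin(np.radians(yaw))
    ex=np.array([np.cos(t)*c,np.cos(t)*s,np.sin(t)]); ez=np.array([-np.sin(t)*c,-np.sin(t)*s,np.cos(t)]); ey=np.array([-s,c,0])
    return lambda a,b,d: np.array([hx,hy,hz])+a*ex+b*ey+d*ez
def draw(im,n,th,h,yaw,S,off,col,cal=None):
    f=pts(th,*h,yaw)
    L=[]
    def box(x0,x1,y0,y1,z0,z1):
        P=[f(x,y,z) for x in(x0,x1) for y in (y0,y1) for z in (z0,z1)]
        for a in range(8):
            for k in (1,2,4):
                if a^k>a: L.append((P[a],P[a^k]))
    box(-.005,.005,-.013,.013,.016,.074); box(.013,.018,-.033,.033,-.074,-.022)
    for a,b in L:
        p=(proj(n,a,cal)-off)*S;q=(proj(n,b,cal)-off)*S
        cv2.line(im,tuple(int(v) for v in p),tuple(int(v) for v in q),col,1,cv2.LINE_AA)
if __name__=="__main__":
    im=vision.capture("scene"); cv2.imwrite(f"pics/{sys.argv[1]}.png",im)
    off=np.array([250,170]); c=im[170:245,250:310]
    out=[]
    for th in [None]+[float(v) for v in sys.argv[2:]]:
        k=cv2.resize(c,None,fx=6,fy=6,interpolation=2)
        if th is not None: draw(k,"scene",th,(.4965,.099,.18),2.5,6,off,(0,255,0))
        out.append(k)
    cv2.imwrite(f"pics/{sys.argv[1]}o.png",np.hstack(out)[:, :])
E
python3 ov.py s11 19
python3 -c "
from ov import *
im=cv2.imread('pics/scene6.png')
" 
```

```text
(no output)
```

View pics/s11o.png

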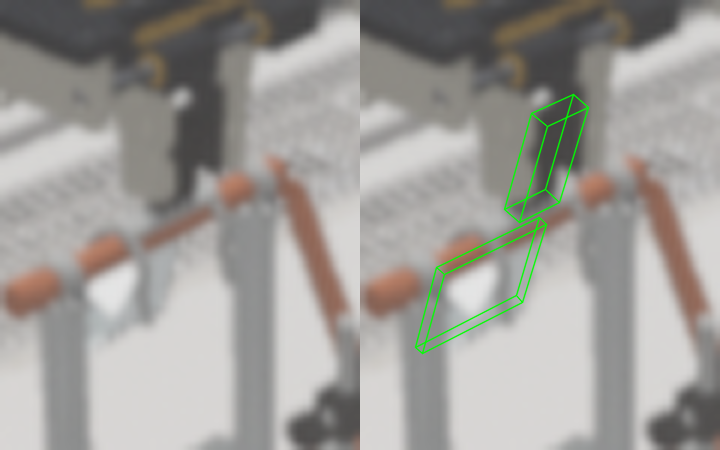

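```bash
python3 - <<'E'
from ov import *
im=cv2.imread("pics/s11.png"); off=np.array([255,175]); c=im[175:235,255:305]
k=cv2.resize(c,None,fx=9,fy=9,interpolation=2); k=cv2.convertScaleAbs(k,alpha=1.6,beta=-60)
o=[k.copy()]
for th,h in ((13,(.4965,.097,.181)),): 
    q=k.copy(); 
    draw(q,"scene",th,h,2.5,9,off,(0,255,0)); draw(q,"scene",19,h,2.5,9,off,(0,0,255)); o.append(q[:,:350])
cv2.imwrite("pics/s11p.png",np.hstack(o))
E
```

```text
(no output)
```

View pics/s11p.png

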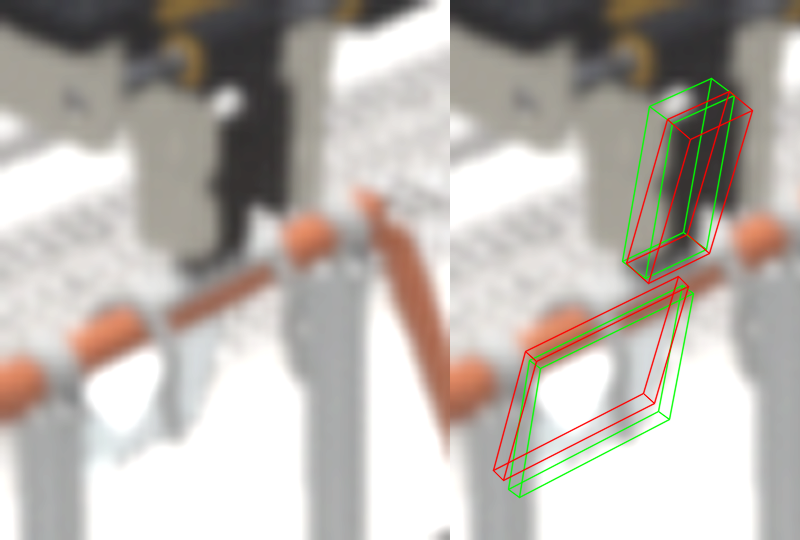

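```bash
python3 - <<'E'
from ov import *
im=cv2.imread("pics/scene6.png"); off=np.array([255,150]); c=im[150:210,255:305]
k=cv2.resize(c,None,fx=9,fy=9,interpolation=2); k=cv2.convertScaleAbs(k,alpha=1.6,beta=-60)
o=[k.copy()]
h=(.4973,.0971,.3094-.0325)
q=k.copy(); 
draw(q,"scene",-5,h,2.3,9,off,(0,255,0)); draw(q,"scene",5,h,2.3,9,off,(0,0,255)); o.append(q[:,:350])
cv2.imwrite("pics/s6p.png",np.hstack(o))
E
```

```text
(no output)
```

View pics/s6p.png

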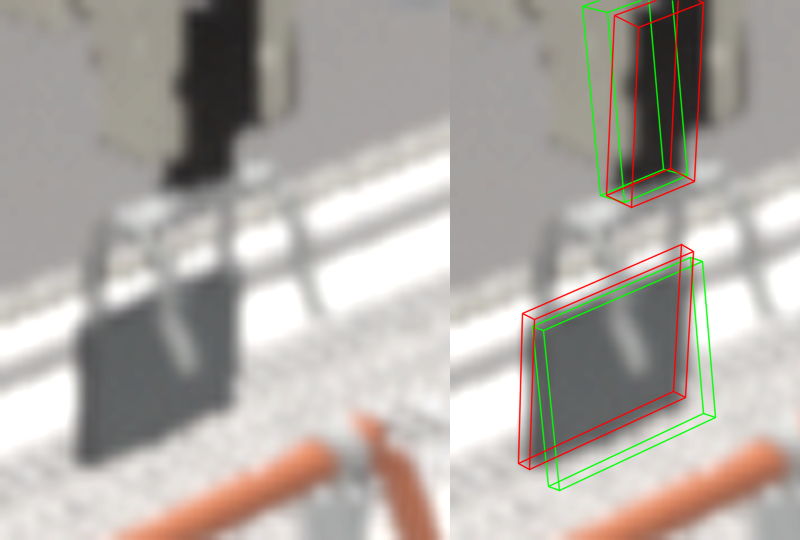

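```bash
python3 - <<'E'
from ov import *
im=cv2.imread("pics/s11.png"); off=np.array([255,195]); c=im[195:235,255:300]
k=cv2.resize(c,None,fx=12,fy=12,interpolation=cv2.INTER_LANCZOS4).astype(float); k=np.clip((k-90)*255/150,0,255).astype(np.uint8)
q=k.copy(); h=(.4945,.099,.18)
draw(q,"scene",18,h,2.5,12,off,(0,0,255))
cv2.imwrite("pics/s11q.png",np.hstack([k[:, :390],q[:,:390]]))
E
```

```text
(no output)
```

View pics/s11q.png

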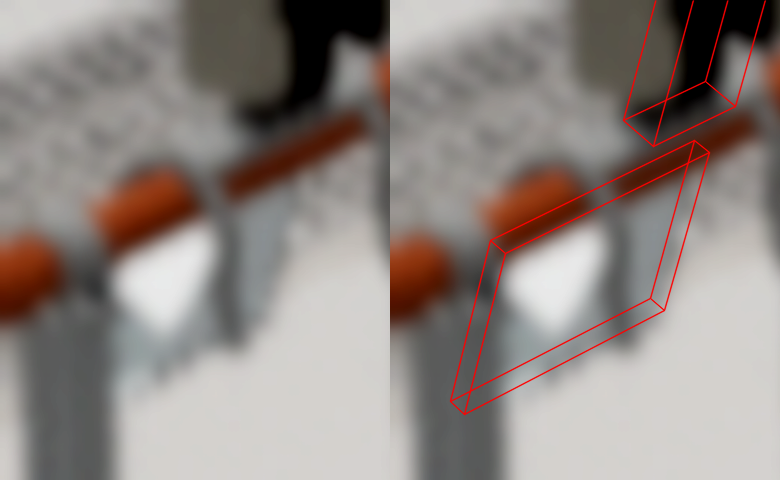

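```bash
python3 - <<'E'
from ov import *
from scipy.optimize import least_squares
cC=vision.get_calibration("wrist"); tC=readout.get_state()["tcp_pos"]
P=np.array(cC["pose"])
def calat(dt):
    Q=P.copy(); Q[:3,3]+=dt; return {"intrinsics":cC["intrinsics"],"pose":Q}
# camera fixed to tool; ignore small tool tilt differences (0.5 deg about y) -> apply
def rot(dt,ay):
    Q=P.copy(); R=Ro.from_euler("y",ay,degrees=True).as_matrix(); Q[:3,:3]=R@P[:3,:3]; Q[:3,3]=tC+dt+R@(P[:3,3]-tC); return {"intrinsics":cC["intrinsics"],"pose":Q}
import math
t7=np.array([.4991,.1018,.2648]);t9=np.array([.502,.1001,.2137]);t10=np.array([.4931,.1003,.2131])
# approach x comp: C -.001, 7:-.011, 9:-.006, 10:-.003 ; rotation about +y by a: (0,0,-1)->(-sin a,..)
c7=rot(t7-tC,.57);c9=rot(t9-tC,.3);c10=rot(t10-tC,.1)
W=lambda v:140+v/4
def res(p,thA,full=False):
    xl,xs,hA,thB,hB,thC,hC,h7z=p
    f7=pts(thA,hA-.0029,.1,.2648-.0327,2.5);f9=pts(thA,hA,.1,.181,2.5);fB=pts(thB,hB,.1,.18,2.5);fC=pts(thC,hC,.1,.18,2.5)
    v=lambda f,c,a,d:proj("wrist",f(a,0,d),c)[1]
    r=[v(f7,c7,xl,-.027)-W(150),v(f7,c7,xs,.017)-W(350),v(f7,c7,.0126,-.0705)-W(298),
       v(f9,c9,xl,-.027)-W(142),v(f9,c9,xs,.017)-W(346),
       v(fB,c10,xl,-.027)-W(173),v(fB,c10,xs,.017)-W(367),
       v(fC,cC,xl,-.027)-W(260),v(fC,cC,xs,.017)-W(421),h7z]
    return r
for thA in (2,3,4,5,6):
    s=least_squares(res,[-.022,-.002,.5,8,.495,18,.495,0],args=(thA,),x_scale=[.01,.01,.01,5,.01,5,.01,1])
    print(thA,np.round(s.x[:7],4),np.round(s.fun,1))
print(tC)
E
```

```text
2 [-2.60000e-02 -7.30000e-03  5.04600e-01  4.61090e+00  4.99500e-01
  1.40289e+01  4.99400e-01] [-0.9 -0.5  0.   0.9  0.5  0.  -0.   0.   0.   0. ]
3 [-2.51000e-02 -5.70000e-03  5.03300e-01  5.61420e+00  4.98200e-01
  1.50233e+01  4.98000e-01] [-0.9 -0.5  0.   0.9  0.5 -0.  -0.   0.   0.   0. ]
4 [-2.42000e-02 -4.10000e-03  5.01900e-01  6.61660e+00  4.96800e-01
  1.60131e+01  4.96600e-01] [-0.9 -0.5  0.   0.9  0.5  0.  -0.   0.   0.   0. ]
5 [-2.33000e-02 -2.50000e-03  5.00600e-01  7.61810e+00  4.95500e-01
  1.69985e+01  4.95200e-01] [-0.9 -0.5  0.   0.9  0.5 -0.   0.   0.   0.   0. ]
6 [-2.24000e-02 -9.00000e-04  4.99300e-01  8.61870e+00  4.94200e-01
  1.79797e+01  4.93800e-01] [-0.9 -0.5  0.   0.9  0.5  0.  -0.  -0.  -0.   0. ]
[0.48264363 0.10046245 0.21126996]
```

```bash
python3 -m handwheel '[[[-0.04,0,-0.02,0],[-0.04,0,0,0],[0,0,0,0]]]' - 6;  python3 look.py w12; python3 -m handwheel '[[[0.05,0,0,0],[0.05,0,0,0],[0,0,0,0]]]' - 6; python3 look.py w13
```

```text
time_s: 9.85
tcp_pos: [0.4799, 0.1006, 0.2107]
eef_rot: [-1.3, 88.5, 91.4]
contact_force: [0.9, 0.1, 0.2]
gripper_width: 0.026
92.71509858302336 [-0.001  0.026 -1.   ]
9.85 [0.4799 0.1006 0.2107] [-1.29 88.48 91.43] F [0.9 0.1 0.2] w 26.0 q [  33.8    3.5  -23.    -1.4  -62.8 -120.4]
time_s: 10.2
tcp_pos: [0.4829, 0.1003, 0.2099]
eef_rot: [5.6, 88.5, 98.3]
contact_force: [0.1, 0.4, 1.3]
gripper_width: 0.0261
92.6932823164777 [-0.004  0.026 -1.   ]
10.2 [0.4829 0.1003 0.2099] [ 5.61 88.51 98.31] F [0.1 0.4 1.3] w 26.1 q [  33.5    3.9  -22.6   -1.5  -62.9 -120.1]
```

View pics/w12c.png

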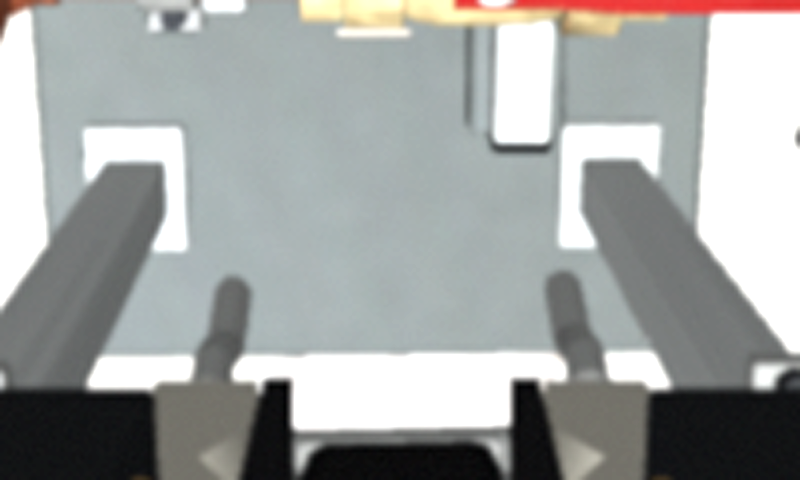

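View pics/w13c.png

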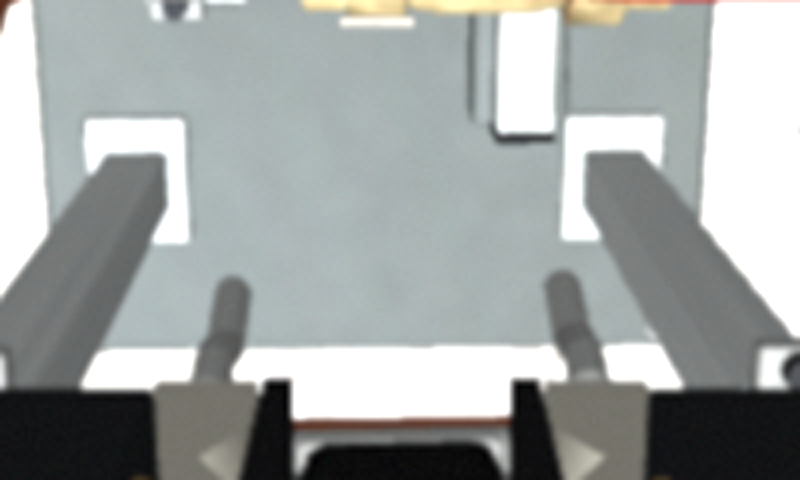

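```bash
python3 -m handwheel '[[[0.06,0,0.01,0],[0,0,0,0],[0,0,0,0]]]' - 8;  python3 look.py w14; python3 ov.py s14 19; python3 - <<'E'
from ov import *
W=lambda u,v:(220+u/4,140+v/4)
im=cv2.imread("pics/s14.png"); off=np.array([255,180]); c=im[180:235,255:305]
k=cv2.resize(c,None,fx=10,fy=10,interpolation=cv2.INTER_LANCZOS4).astype(float); k=np.clip((k-70)*255/170,0,255).astype(np.uint8)
q=k.copy(); h=(.4955,.099,.18)
draw(q,"scene",19,h,2.5,10,off,(0,0,255))
q2=k.copy();draw(q2,"scene",15,h,2.5,10,off,(0,255,0))
cv2.imwrite("pics/s14q.png",np.hstack([q[:,:390],q2[:,:390]]))
E
```

```text
time_s: 10.55
tcp_pos: [0.4851, 0.1001, 0.2103]
eef_rot: [7.7, 88.5, 100.4]
contact_force: [-1.3, 0.4, 1.3]
gripper_width: 0.0256
92.67647640819484 [-0.005  0.025 -1.   ]
10.55 [0.4851 0.1001 0.2103] [  7.74  88.52 100.42] F [-1.3  0.4  1.3] w 25.6 q [  33.3    4.1  -22.2   -1.5  -63.  -119.9]
```

View pics/w14c.png

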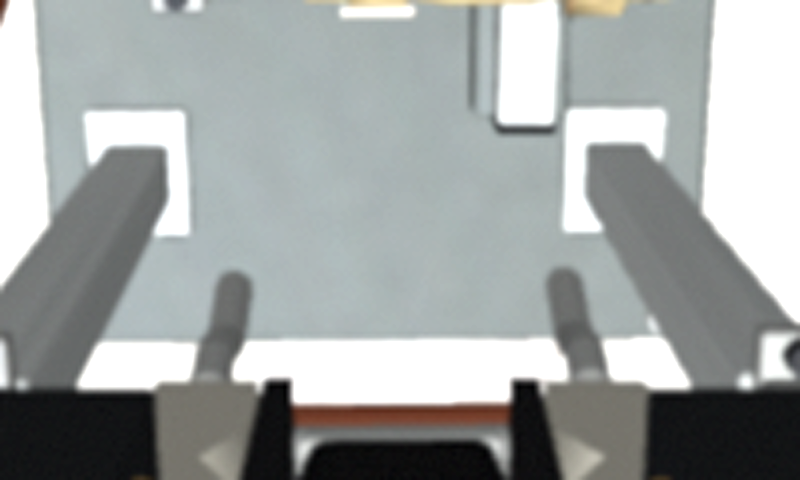

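View pics/s14q.png

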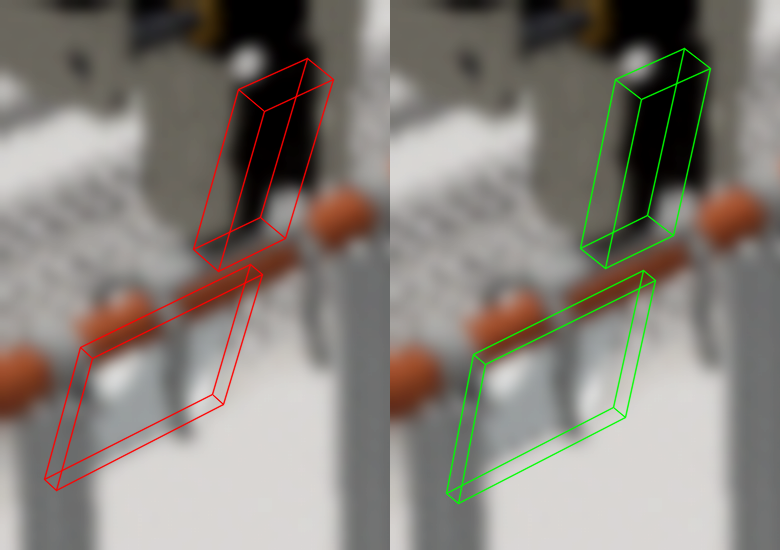

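```bash
cat > fit.py <<'E'
import sys
from ov import *
from scipy.optimize import least_squares
W=lambda v:140+v/4
lv,sv,pv=map(float,sys.argv[1:4])
c=vision.get_calibration("wrist")
for xl,xs in ((-.0242,-.0041),(-.0233,-.0025),(-.0224,-.0009)):
    def res(p):
        f=pts(p[0],p[1],.1,.18,2.5); return [proj("wrist",f(xl,0,-.027),c)[1]-W(lv),proj("wrist",f(xs,0,.017),c)[1]-W(sv)]
    s=least_squares(res,[18,.495],x_scale=[5,.01]); print(s.x.round(4))
# near edge of pipe: silhouette
def pe(x):
    C=np.array(c["pose"])[:3,3]; d=np.hypot(C[0]-x,C[2]-.18); a=np.arctan2(C[2]-.18,C[0]-x)+np.arccos(.0075/d)
    return proj("wrist",[x+.0075*np.cos(a),.1,.18+.0075*np.sin(a)],c)[1]-W(pv)
print("pipe x",least_squares(pe,.5).x)
E
python3 fit.py 272 428 404; sed -i 's/xxx//' fit.py
```

```text
[17.3435  0.4999]
[18.3139  0.4985]
[19.2839  0.4971]Traceback (most recent call last):
  File "fit.py", line 15, in <module>
    print("pipe x",least_squares(pe,.5).x)
                   ~~~~~~~~~~~~~^^^^^^^
    return func(*args, **kwargs)
    vector_fun = VectorFunction(
        fun_wrapped,
    ...<6 lines>...
        workers=workers
    )
    self._update_fun()
    ~~~~~~~~~~~~~~~~^^
    self.f = self.fun_wrapped(xp_copy(self.x))
             ~~~~~~~~~~~~~~~~^^^^^^^^^^^^^^^^^
    return np.atleast_1d(self.fun(x))
                         ~~~~~~~~^^^
    return self.f(x, *self.args, **self.kwargs)
           ~~~~~~^^^^^^^^^^^^^^^^^^^^^^^^^^^^^^
  File "fit.py", line 14, in pe
    return proj("wrist",[x+.0075*np.cos(a),.1,.18+.0075*np.sin(a)],c)[1]-W(pv)
           ~~~~^^^^^^^^^^^^^^^^^^^^^^^^^^^^^^^^^^^^^^^^^^^^^^^^^^^^^^
  File "h.py", line 11, in proj
    q=P[:3,:3].T@(np.array(p)-P[:3,3]); q=K@[q[0],-q[1],-q[2]]; return q[:2]/q[2]
                  ~~~~~~~~^^^
ValueError: setting an array element with a sequence. The requested array has an inhomogeneous shape after 1 dimensions. The detected shape was (3,) + inhomogeneous part.
```

```bash
sed -i 's/least_squares(pe,.5).x/least_squares(lambda q:pe(float(q[0])),.5,diff_step=1e-3).x/' fit.py; python3 -m handwheel '[[[0,0,0,0],[0,0,0,0],[0,0,0,0],[0,0,0,0]]]' - 10; python3 look.py w15; python3 fit.py 272 428 404
```

```text
time_s: 11.05
tcp_pos: [0.485, 0.1001, 0.2103]
eef_rot: [7.1, 88.5, 99.8]
contact_force: [-0.5, 0.2, 0.4]
gripper_width: 0.0259
92.6822316200007 [-0.004  0.026 -1.   ]
11.05 [0.485  0.1001 0.2103] [ 7.09 88.52 99.78] F [-0.5  0.2  0.4] w 25.9 q [  33.3    4.1  -22.3   -1.5  -63.  -119.9]
[17.352   0.4999]
[18.3225  0.4985]
[19.2926  0.4971]
pipe x [0.50224253]
```

View pics/w15c.png

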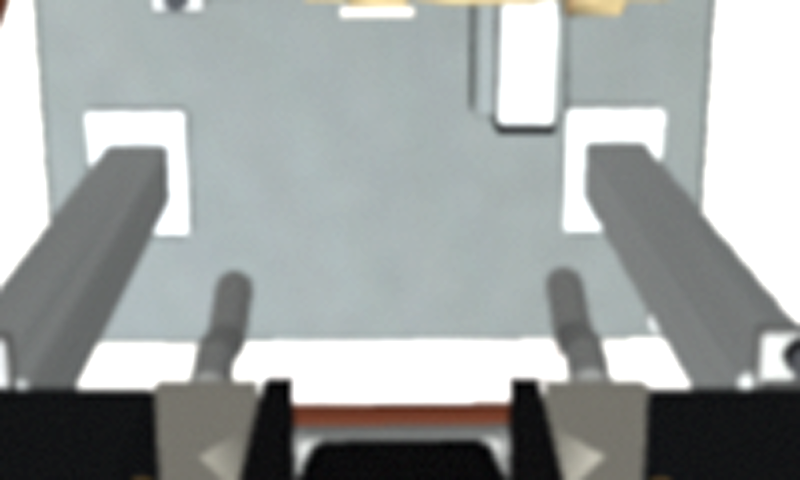

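```bash
python3 -m handwheel '[[[-0.06,0,0,0],[-0.06,0,0,0],[0,0,0,0]]]' - 6; python3 look.py w16; python3 -m handwheel '[[[0.04,0,0.01,0],[0.04,0,0.01,0],[0,0,0,0]]]' - 6; python3 look.py w17
```

```text
time_s: 11.4
tcp_pos: [0.4808, 0.1003, 0.2106]
eef_rot: [2.9, 88.5, 95.6]
contact_force: [-0.6, -0.8, 0.6]
gripper_width: 0.0258
92.693359387234 [-0.003  0.026 -1.   ]
11.4 [0.4808 0.1003 0.2106] [ 2.95 88.51 95.64] F [-0.6 -0.8  0.6] w 25.8 q [  33.7    3.6  -22.8   -1.5  -62.9 -120.3]
time_s: 11.75
tcp_pos: [0.483, 0.1001, 0.2105]
eef_rot: [9.0, 88.5, 101.7]
contact_force: [0.2, 0.2, -2.1]
gripper_width: 0.0259
92.6759059777036 [-0.005  0.025 -1.   ]
11.75 [0.483  0.1001 0.2105] [  9.    88.51 101.68] F [ 0.2  0.2 -2.1] w 25.9 q [  33.4    4.   -22.4   -1.6  -63.1 -120.1]
```

View pics/w17c.png

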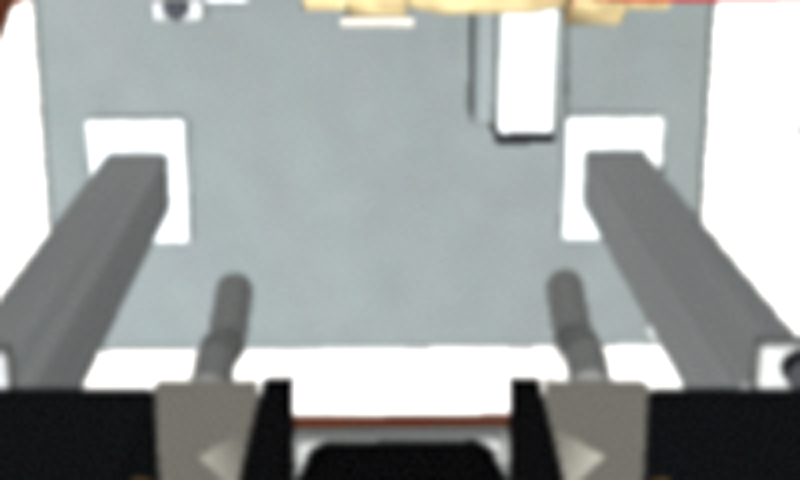

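View pics/w16c.png

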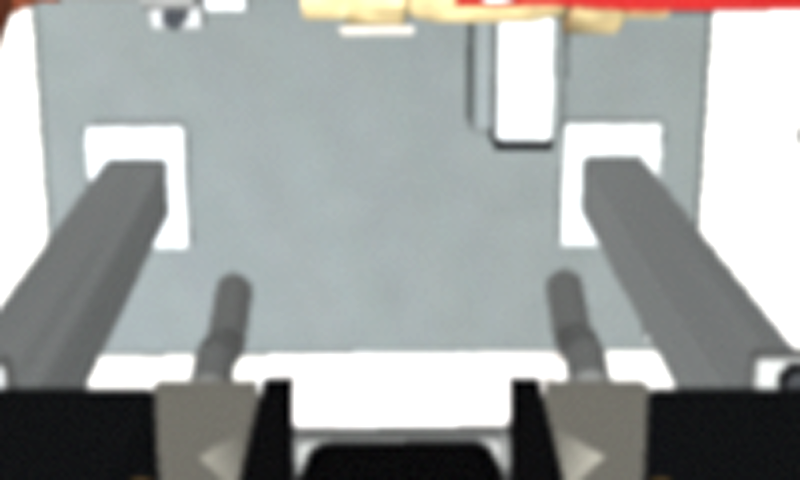

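```bash
python3 -m handwheel '[[[-0.05,0,-0.01,0],[-0.06,0,-0.01,0],[-0.02,0,0,0],[0,0,0,0]]]' - 6; python3 look.py w18; python3 -m handwheel '[[[0.05,0,0.015,0],[0.05,0,0.01,0],[0.05,0,0.01,0],[0,0,0,0]]]' - 8; python3 look.py w19
```

```text
time_s: 12.2
tcp_pos: [0.479, 0.1004, 0.2105]
eef_rot: [1.5, 88.5, 94.2]
contact_force: [0.9, -0.6, -1.7]
gripper_width: 0.0263
92.69982403277683 [-0.002  0.026 -1.   ]
12.2 [0.479  0.1004 0.2105] [ 1.49 88.51 94.19] F [ 0.9 -0.6 -1.7] w 26.3 q [  33.8    3.4  -23.    -1.5  -62.8 -120.5]
time_s: 12.65
tcp_pos: [0.4839, 0.1, 0.2109]
eef_rot: [9.9, 88.5, 102.6]
contact_force: [-0.9, 0.2, -1.4]
gripper_width: 0.0261
92.67028282938124 [-0.006  0.025 -1.   ]
12.65 [0.4839 0.1    0.2109] [  9.91  88.52 102.58] F [-0.9  0.2 -1.4] w 26.1 q [  33.4    4.   -22.3   -1.6  -63.2 -120. ]
```

View pics/w19c.png

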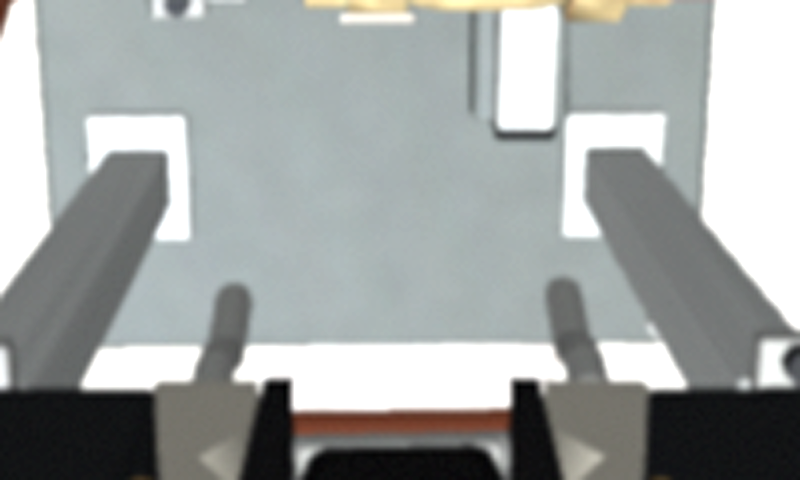

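View pics/w18c.png

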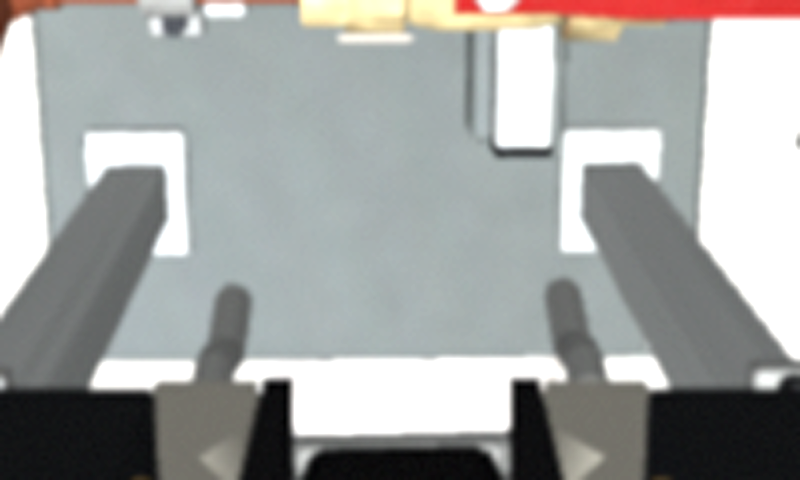

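```bash
python3 -m handwheel '[[[0.01,0,-0.015,0],[0,0,0,0],[0,0,0,0],[0,0,0,0]]]' - 10; python3 look.py w20; python3 fit.py 284 436 409
```

```text
time_s: 13.1
tcp_pos: [0.484, 0.1, 0.2103]
eef_rot: [10.9, 88.5, 103.5]
contact_force: [0.8, 0.3, -1.7]
gripper_width: 0.0258
92.66004826208159 [-0.006  0.025 -1.   ]
13.1 [0.484  0.1    0.2103] [ 10.85  88.52 103.52] F [ 0.8  0.3 -1.7] w 25.8 q [  33.3    4.1  -22.3   -1.6  -63.1 -120. ]
[18.3949  0.5003]
[19.3624  0.4989]
[20.3293  0.4975]
pipe x [0.50189459]
```

View pics/w20c.png

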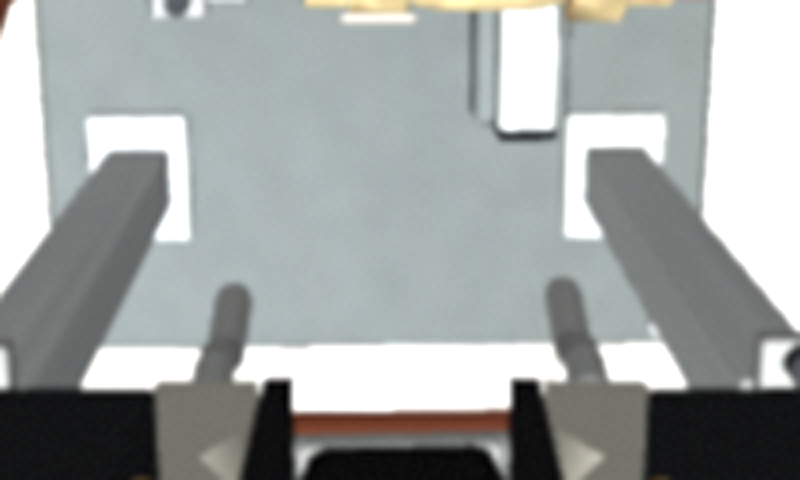

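```bash
python3 -c "
from h import *
print(close_job()); st()"
```

```text
the job is handed in; nothing more can be done
None
the job is handed in; nothing more can be done
```

I took the mirror out of the rack by its handle, hung it by both hooks over the pipe in front of the lens, and leaned the handle toward the camera. I handed the job in at about 13.1 s of the 42 s with the mirror still gripped. No verdict was reported.

I gripped the handle across its 26 mm width, not the 10 mm you specified. The arm could only turn about the vertical, so this let the mirror pivot between the pads while leaning.

**Last checks**
- **Lean:** about 19°, with estimates from 18.4° to 20.3°. The aim was 19°, for a lens height estimated at about 0.16 m. I had no view through the small camera, so I could not confirm that the stripe is mid-glass.
- **Hook position:** about 3 mm (1.5 to 4.5 mm) on the camera side of the pipe's axis, against a limit of 7 mm. It is centred along the pipe by eye, within about 2 mm. I assumed the pipe's nominal height in these fits and did not measure the hook's height separately.
- **Squareness:** within about 1° of the pipe, judged from the jaw direction, with a sideways roll of about 1.5°.
- **Grip and force:** 10 N set, with 25.8 mm measured between the fingers. The highest force I read when the hooks first touched the pipe was about 10 N, against the 30 N limit.

**What disagreed**
- The wrist camera placed the pipe about 4–5 mm farther from the robot than the other two cameras did. I judged the hook against the pipe within the wrist picture only.
- At the end, part of the mirror's weight seemed to be carried by the gripper, since the force reading was close to the one with the mirror in the air.
- I did not re-measure the tape roll, cap and mug at the end. The arm passed above them and no contact showed.

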